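# Weigh the bottle at the back

### The job

The small bottle at the back of the white bottle tray has to be weighed, but the two tall bottles hem it in. First move both tall bottles out and stand them in the shallow grey side tray, leaving the small bottle where it is; then stand the small bottle in the middle of the balance's round pan while the tall ones wait; finally put each tall bottle back on the very spot in the white tray where it stood at the start. Keep all bottles upright throughout.

Things in the scene. Friction and masses are not known exactly. Their poses are not given: they have to be found in the camera images.
- bottle_amber: Tall brown glass bottle with dark cap, slightly the taller one: body 58 mm in diameter, 116 mm high; the cap, 32 mm in diameter, is its top 18 mm, with a sloping shoulder below. Loose, 0.13 to 0.27 kg. Origin: centre of its underside; z up. Starts on one of the two front seats of the bottle tray.
- bottle_white: Tall white plastic bottle with blue cap: body 54 mm in diameter, 106 mm high; the cap, 30 mm in diameter, is its top 18 mm, with a sloping shoulder below. Loose, 0.1 to 0.2 kg. Origin: centre of its underside; z up. Starts on the other front seat of the bottle tray.
- small_bottle: Small brown bottle with white cap, to be weighed: body 34 mm in diameter, 60 mm high; the cap, 22 mm in diameter, is its top 17 mm, with a sloping shoulder below. Loose, about 0.04 kg. Origin: centre of its underside; z up. Starts on the back seat, some 6 mm from each tall bottle: no room for fingers until they are gone.
- bottle_tray: White tray fixed to the bench, 150 mm (x) by 170 mm (y). Origin: centre of its underside; x points to its back wall, z up. Floor 6 mm up; walls 5 mm thick, reaching 24 (sides), 34 (back), 12 mm (front) above the bench. Grey rings on the floor mark the seats, at (-16, 36), (-16, -36) (front, tall bottles) and (22, 0) mm (back). Bottles start within 3 mm of a seat's centre.
- side_tray: Shallow grey tray fixed to the bench, 220 mm (its x) by 130 mm (its y), empty. Origin: centre of its underside, on the bench; z up. Floor 3 mm, rim 14 mm above the bench, rim 3 mm thick. The tall bottles wait here; at +50 and -50 mm along its x they stand clear of each other and of the rim.
- balance: White bench balance, fixed to the bench, 210 mm (its x) by 170 mm (its y), dark display at its front (-x) and a round steel pan behind it. Origin: centre of its underside, on the bench; z up. The body reaches 52 mm above the bench, the pan's top 64 mm.
- pan (a point): Centre of the top face of the balance's round steel pan, 104 mm in diameter, 64 mm above the bench; the pan does not move. It lies 30 mm along the balance's x from its origin.
Things that resemble listed ones, but are neither listed nor needed, are in the scene too. Leave any purple look-alike of the bottle_white alone.

How it is judged (in metres and radians):
On the way, in this order (a step that is already met when the one before it is completed fails the run):
1. both tall bottles stand released in the side tray, the small bottle still on its seat (x of bottle_amber in the frame of side_tray between -0.08 and 0.08 m and y of bottle_amber in the frame of side_tray between -0.036 and 0.036 m and z of bottle_amber in the frame of side_tray between -0.002 and 0.009 m and angle between each of bottle_amber, bottle_white's own z axis and vertical below 0.12 rad and contact force between each of bottle_amber, bottle_white and the fingers below 0.3 N and x of bottle_white in the frame of side_tray between -0.08 and 0.08 m and y of bottle_white in the frame of side_tray between -0.036 and 0.036 m and z of bottle_white in the frame of side_tray between -0.002 and 0.009 m and distance of small_bottle from where it was at the start of the episode below 0.02 m), for 0.2 s.
2. the small bottle stands released in the middle of the pan while the tall bottles wait in the side tray (horizontal distance between small_bottle and pan below 0.015 m and z of small_bottle in the frame of pan between -0.004 and 0.006 m and angle between each of small_bottle, bottle_amber, bottle_white's own z axis and vertical below 0.12 rad and contact force between small_bottle and the fingers below 0.3 N and x of bottle_amber in the frame of side_tray between -0.08 and 0.08 m and y of bottle_amber in the frame of side_tray between -0.036 and 0.036 m and z of bottle_amber in the frame of side_tray between -0.002 and 0.009 m and x of bottle_white in the frame of side_tray between -0.08 and 0.08 m and y of bottle_white in the frame of side_tray between -0.036 and 0.036 m and z of bottle_white in the frame of side_tray between -0.002 and 0.009 m), for 0.2 s.
At the end, for the whole second after the job is handed in: The small bottle stands upright on the balance pan, its centre within 15 mm of the pan's centre; each tall bottle stands upright in the bottle tray within 13 mm of where it stood at the start; all are released and at rest (horizontal distance between small_bottle and pan below 0.015 m and z of small_bottle in the frame of pan between -0.004 and 0.006 m and angle between each of small_bottle, bottle_amber, bottle_white's own z axis and vertical below 0.12 rad and contact force between each of small_bottle, bottle_amber, bottle_white and the fingers below 0.3 N and linear speed of each of small_bottle, bottle_amber, bottle_white below 0.02 m/s and angular speed of each of small_bottle, bottle_amber, bottle_white below 0.2 rad/s and distance of each of bottle_amber, bottle_white from where it was at the start of the episode below 0.013 m); the robot touches nothing.
It fails at once if a bottle is tipped over (leans by more than 0.5 rad) (angle between any of bottle_amber, bottle_white, small_bottle's own z axis and vertical above 0.5 rad).
It also fails if it takes over 138 s, if anything falls off the work surface, if the arm or the gripper's body presses on something with over 40 N, if the wrist force passes 120 N, or if a joint passes its speed limit or range.

### The arm

A 6-joint arm with a two-finger parallel gripper is mounted at the origin on a cart in front of the work surface, level with it; the furniture and walls round the work are solid. World frame = base frame: x ahead of the robot, y to its left, z up, the work surface at z = 0. Lengths are in mm, angles in rad, forces in N, time in s.
With the tool pointing down it reaches from about 350 to 775 mm from the base axis. Payload 7.3 kg.
Tool frame: the origin (TCP) lies on the centre line of the jaws, within the pads' length; the fingertips stand 22 mm ahead of it and the grasp point (between the pads) lies 3 mm ahead of it; x points along the fingers, z is the direction in which the jaws open and shut, and the axes are right-handed (so a half turn about x gives the same grasp; the last joint's range is limited). The gripper opens to 92 mm and grips with 3 to 60 N. Pads are 19 mm wide; open, the fingers measure 130 mm over their backs; the gripper's body (75 mm by 190 mm) begins 47 mm behind the grasp point.
Start: joints at [-1.305, 0.342, 1.524, -0, 1.275, -0.146], TCP at [210.16, -481.122, 223.341] pointing down, gripper open.
Joint ranges: [-2.53, 2.53], [-0.77, 2.02], [0.04, 2.7], [-1, 4.14], [0.28, 2.66], [-3.11, 3.11]. Speed limits (rad/s): [2.57, 2.57, 3.14, 3.14, 3.14, 3.14].

### API

Orientations are given as [roll, pitch, yaw] about the fixed x, y, z axes, in that order (R = Rz(yaw) Ry(pitch) Rx(roll)).
In Python, from plant import readout, imaging, bot gives the robot as it stands.
- The arm moves only by the tool arm_command, never from a script. Its argument "plan" is a list of rows, each an object of numbers: "tx", "ty", "tz": the shift along the tool's x, y, z in cm; "wx", "wy", "wz": the turn, a rotation vector about the tool's x, y, z in rad; "jaw": the opening, from -1 (shut) to 1 (fully open). In form: [{"tx": .., "ty": .., "tz": .., "wx": .., "wy": .., "wz": .., "jaw": ..}, ...]. A call has 1 to 20 rows; each row shifts and turns the commanded pose from where the row before left it, along the tool's axes as they then stand; what a row does not reach is not made up. A row lasts 1/10 s, in which the tool goes at most 50 mm and 8.59 degrees, less where a joint would pass 70% of its speed; a pose out of reach is approached as far as the arm can. A call with a gripper value outside its range is refused whole. The fingers move at their own pace and stop on an object; the grip force is fixed at half the most. Time passes only in rows, so rows that do not move let the fingers close. It gives the time, the measured TCP pose, the force and the opening at its end, in the units of the state.
- readout.get_obs(): the state, without advancing time (a new reading comes with each control period).
- imaging.capture(name): name is "scene" or "top" or "wrist"; returns the picture (420x560x3 uint8, blue, green, red); there is no depth.
- imaging.get_calibration(name): a dict with "fx", "fy", "cx", "cy" (pixels), "position" and "rotation" of the camera in the world; the wrist camera has in their place "mount" (4x4, takes a point from camera to tool coordinates, whose origin is the TCP and whose axes are the tool frame's). Camera axes: x right, y up, looking along -z (the intrinsics and any distortion apply to the point x, -y, -z); pixel columns grow to the right and rows downward; lengths in mm; the calibration is good to about 2 mm. The wrist camera is an equidistant fisheye: a pixel r from the principal point sees the ray r / f radians off the axis. A picture is of the moment at which its call begins: read the wrist's pose just before it. get_calibration takes no time and is no camera call.
- bot.close_job(): hands the job in, once; it reports no verdict.
The state is a dict: "time": time; "joint_positions": joint angles; "dq": joint speeds; "tau": joint torques, N m; "tool_pos": TCP position; "tcp_rot": TCP orientation; "contact_force": force on the tool from outside, world axes, zero at the start; "moment": the same for the moment, N m; "grip_width": finger opening in mm.
Only numpy, scipy, OpenCV 4.12 (cv2) and the standard library are available. Lean on these libraries where they do the work, as an engineer would, in place of code of your own. Each camera call takes 0.05 s, during which the arm holds its last target.

## Working session

There is one attempt and no reset: what is moved stays moved. The work goes in short steps, Python scripts to look and compute and a tool call to move; the robot and the scene stay as the last step left them, time stands still between calls to the robot, and variables do not carry over. Pictures are saved under pics/ and viewed, and the job is handed in when it is done.

Besides the shell and the picture viewer there is one more tool, called after "Emit:" as a command line: name --argument value ..., lists and objects as JSON in quotes. arm_command: Moves the arm, as the interface text tells. Its arguments: {"type":"object","properties":{"plan":{"type":"array"}},"required":["plan"]}

```bash
mkdir -p pics; ls; python3 - <<'E'
from plant import readout, imaging, bot
import cv2
print(readout.get_obs())
for n in ("scene","top"):
    im=imaging.capture(n); cv2.imwrite(f"pics/{n}0.png",im); print(n,imaging.get_calibration(n))
print(imaging.get_calibration("wrist"))
E
```

```text
pics
{'time': 0.0, 'joint_positions': array([-1.30497296e+00,  3.42713875e-01,  1.52499533e+00, -1.59012611e-05,
        1.27540054e+00, -1.45985872e-01]), 'dq': array([-0.00171027,  0.00158204, -0.00021998,  0.00145049,  0.00060116,
        0.00044423]), 'tau': array([ 1.27474144e-03, -4.31235838e+01, -2.44222194e+01,  7.17946119e-02,
        5.58925141e-02, -1.27024468e-04]), 'tool_pos': array([ 210.05611668, -480.70527866,  222.65712963]), 'tcp_rot': array([3.00562928, 1.56927917, 1.84664684]), 'contact_force': array([-0.63551635, -0.15122776,  0.33844797]), 'moment': array([ 0.01235767,  0.02748011, -0.01275656]), 'grip_width': 91.8295354621329}
scene {'fx': 514.2309602666983, 'fy': 514.2309602666983, 'cx': 285.2814918542948, 'cy': 216.06637082553456, 'position': array([-74.33255414, 675.81210929, 806.68516639]), 'rotation': array([ 9.05820609e-01,  4.94034725e-04, -2.43827815e+00])}
top {'fx': 393.64467266258765, 'fy': 393.64467266258765, 'cx': 278.3281852510041, 'cy': 211.03857096917366, 'position': array([ 335.45529012,  -69.63517569, 1032.66798778]), 'rotation': array([ 0.22109584, -0.00150234, -1.4967968 ])}
{'fx': 325.19226210127806, 'fy': 325.19226210127806, 'cx': 277.84873417977127, 'cy': 209.77277489922108, 'mount': array([[ 1.06248427e-04,  2.83256665e-01, -9.59044134e-01,
        -1.61063673e+02],
       [ 4.69919899e-04,  9.59044019e-01,  2.83256683e-01,
         7.50148505e+01],
       [ 9.99999884e-01, -4.80769499e-04, -3.12110254e-05,
        -5.30459769e-01],
       [ 0.00000000e+00,  0.00000000e+00,  0.00000000e+00,
         1.00000000e+00]])}
```

View pics/scene0.png

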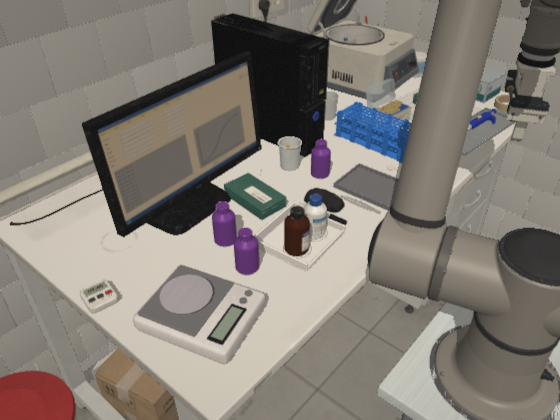

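View pics/top0.png

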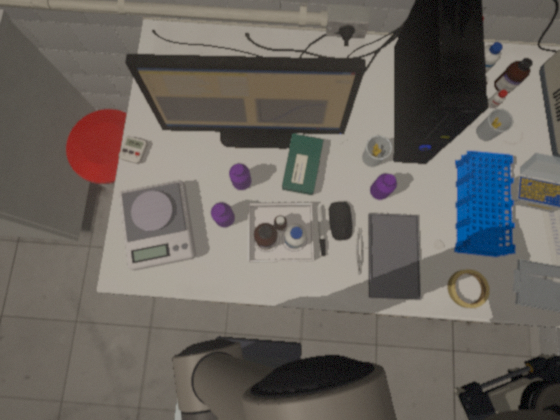

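The top view shows the amber bottle at (265,235), the white bottle at (295,235) and the small bottle at (280,221) in the white tray. The side tray is at (394,255) and the balance pan at (152,210). There are purple look-alikes at (240,176), (222,214) and (384,186). I'll enlarge these.

```bash
cat > h.py <<'E'
import numpy as np, cv2
from scipy.spatial.transform import Rotation as R
from plant import readout, imaging
def cam(n):
    c=imaging.get_calibration(n); return c, np.array(c['position']), R.from_euler('xyz',c['rotation']).as_matrix()
def proj(n,P):
    c,p,M=cam(n); q=(np.atleast_2d(P)-p)@M
    return np.c_[c['cx']+c['fx']*q[:,0]/-q[:,2], c['cy']-c['fy']*q[:,1]/-q[:,2]]
def back(n,uv,z):
    c,p,M=cam(n); uv=np.atleast_2d(uv).astype(float)
    d=np.c_[(uv[:,0]-c['cx'])/c['fx'],-(uv[:,1]-c['cy'])/c['fy'],-np.ones(len(uv))]@M.T
    z=np.broadcast_to(z,len(uv)); return p+d*((z-p[2])/d[:,2])[:,None]
def crop(im,x0,y0,x1,y1,k,f):
    cv2.imwrite(f,cv2.resize(im[y0:y1,x0:x1],None,fx=k,fy=k,interpolation=cv2.INTER_CUBIC))
E
python3 - <<'E'
from h import *
t=cv2.imread('pics/top0.png'); s=cv2.imread('pics/scene0.png')
crop(t,235,190,335,270,8,'pics/c1.png'); crop(t,110,170,210,275,5,'pics/c2.png'); crop(t,355,200,435,310,5,'pics/c3.png')
crop(s,255,180,355,270,8,'pics/c4.png')
print(back('top',[[152,210],[265,235],[295,235]],[64,116,106]))
print(back('scene',[[186,295],[297,213],[316,200]],[64,116,106]))
E
```

```text
[[531.70689645 262.98155998  64.        ]
 [481.03773827 -28.7568679  116.        ]
 [487.92256256 -99.52247389 106.        ]]
[[524.88176208 270.25662257  64.        ]
 [483.05447306 -20.72163892 116.        ]
 [488.68880491 -96.84904797 106.        ]]
```

View pics/c1.png

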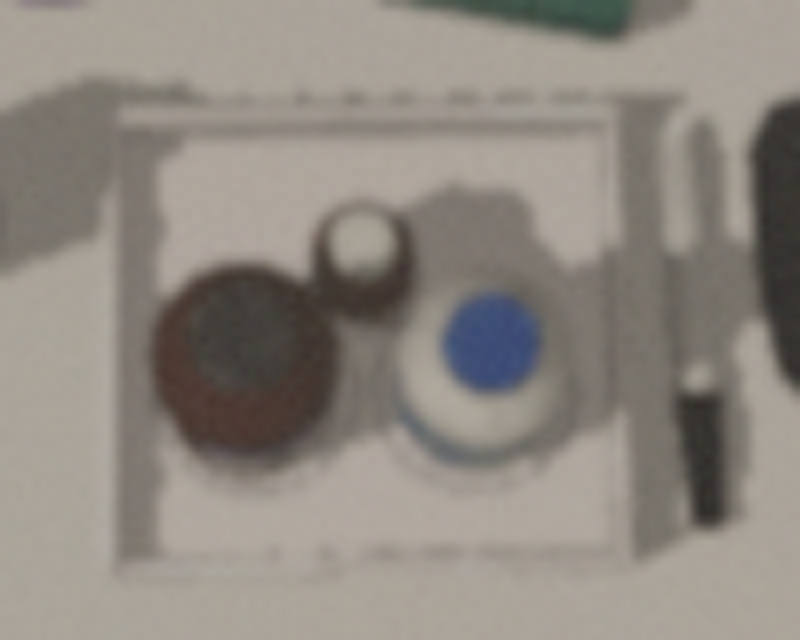

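View pics/c2.png

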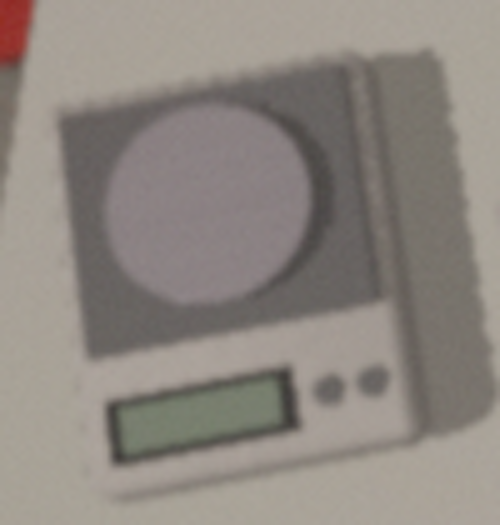

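View pics/c3.png

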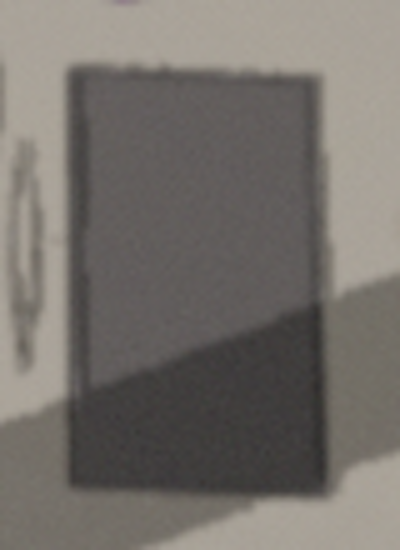

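View pics/c4.png

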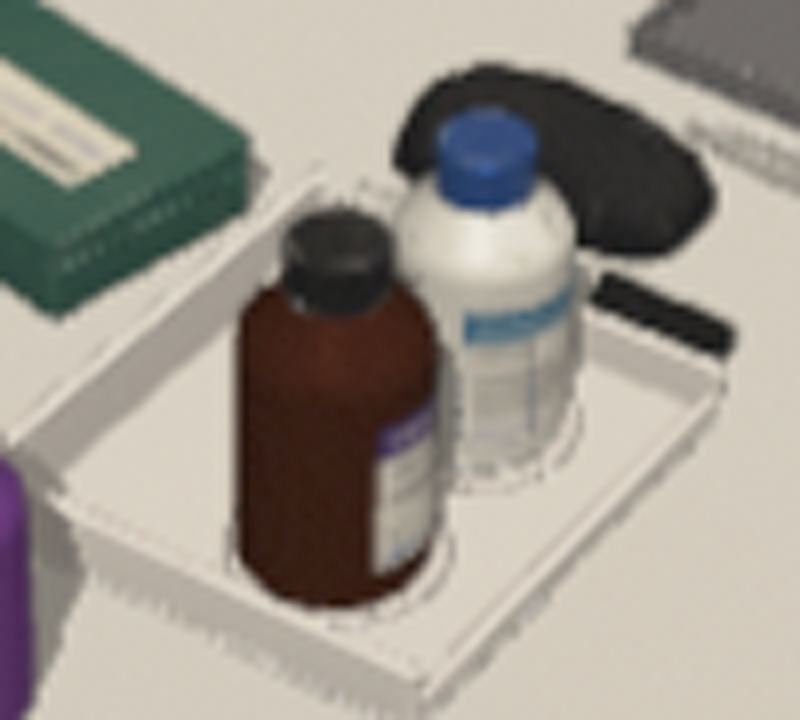

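The crops show the amber cap at (265.4,231.2), white cap at (296.5,232.8), small cap at (280.4,220.3) and pan at (151.8,210.6). The only look-alikes are the purple bottles, which are clearly different, plus the amber/white pair at the far right (495,55)/(513,72) on the bench, which is a different spot. The ones I want are in the white tray.

```bash
python3 - <<'E'
from h import *
np.set_printoptions(precision=1,suppress=True)
s=cv2.imread('pics/scene0.png')
crop(s,125,255,275,365,5,'pics/c5.png'); crop(s,325,155,405,215,8,'pics/c6.png')
C=lambda l,o,k:np.array(l)/k+np.array(o)
print('top caps amber white small pan\n',back('top',[[265.4,231.2],[296.5,232.8],[280.4,220.3],[151.8,210.6]],[122,112,66,64]))
print('scene caps amber white\n',back('scene',C([[338,240],[488,137]],(255,180),8),[122,112]))
print('tray corners TL TR BL BR top rim', back('top',C([[118,105],[620,105],[115,570],[632,560]],(235,190),8),[34,34,12,12]))
print('side tray TL TR BL BR', back('top',C([[67,67],[322,75],[68,487],[328,494]],(355,200),5),[14]*4))
print('scene tray pts: left corner, front corner, right', back('scene',C([[45,495],[425,690],[725,370]],(255,180),8),[24,12,24]))
print('balance', back('top',C([[58,112],[350,55],[102,497],[415,438]],(110,170),5),[52]*4))
E
```

```text
top caps amber white small pan
 [[ 489.1  -29.2  122. ]
 [ 492.5 -102.5  112. ]
 [ 528.9  -61.9   66. ]
 [ 530.1  263.3   64. ]]
scene caps amber white
 [[484.6 -23.3 122. ]
 [490.7 -99.1 112. ]]
tray corners TL TR BL BR top rim [[ 575.    21.5   34. ]
 [ 587.2 -142.    34. ]
 [ 426.2   10.6   12. ]
 [ 441.8 -155.8   12. ]]
side tray TL TR BL BR [[ 575.2 -292.7   14. ]
 [ 580.9 -427.5   14. ]
 [ 357.7 -298.4   14. ]
 [ 363.9 -429.6   14. ]]
scene tray pts: left corner, front corner, right [[ 552.4   25.6   24. ]
 [ 425.5    8.4   12. ]
 [ 435.1 -148.8   24. ]]
balance [[574.5 352.   52. ]
 [616.2 205.8  52. ]
 [380.9 298.6  52. ]
 [421.3 148.   52. ]]
```

View pics/c5.png

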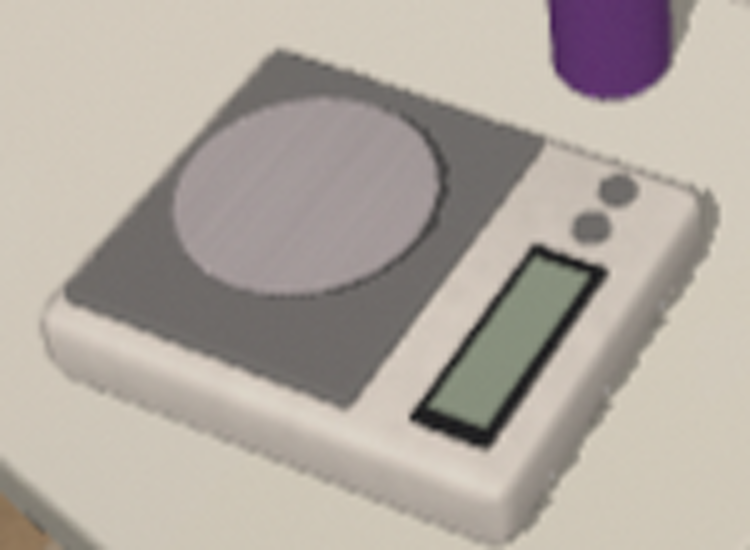

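View pics/c6.png

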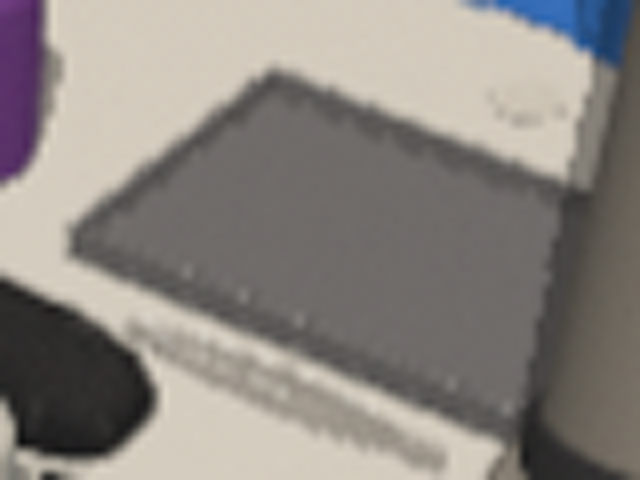

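```bash
cat >> h.py <<'E'
def state():
    o=readout.get_obs(); p=np.array(o['tool_pos']); M=R.from_euler('xyz',o['tcp_rot']).as_matrix(); return o,p,M
def goto(target,jawyaw=None):
    """shift (cm, tool axes) and rotvec (tool axes) from measured pose to target TCP, tool down, jaw axis z at world yaw"""
    o,p,M=state(); 
    if jawyaw is None: jawyaw=np.arctan2(M[1,2],M[0,2])
    x=np.array([0,0,-1.]); z=np.array([np.cos(jawyaw),np.sin(jawyaw),0]); G=np.c_[x,np.cross(z,x),z]
    w=R.from_matrix(M.T@G).as_rotvec()
    print('t',o['time'],'p',p.round(1),'jawyaw',round(np.arctan2(M[1,2],M[0,2]),4),'joints',np.round(o['joint_positions'],2),'F',np.round(o['contact_force'],1),'grip',round(o['grip_width'],1))
    print('tool axes\n',M.round(3)); print('shift cm (tool)',(M.T@(np.array(target)-p)/10).round(2),'turn',w.round(3)); print('shift in goal axes',(G.T@(np.array(target)-p)/10).round(2))
E
python3 -c "
from h import *
goto([470,-280,300],0.085)
goto([470,-280,300],0.085+np.pi)"
```

```text
t 0.1 p [ 210.1 -480.7  222.7] jawyaw -1.159 joints [-1.31  0.34  1.52  0.    1.28 -0.15] F [-0.4  0.5 -0.6] grip 91.7
tool axes
 [[-0.     0.916  0.4  ]
 [ 0.001  0.4   -0.916]
 [-1.     0.    -0.001]]
shift cm (tool) [-7.71 31.86 -8.  ] turn [-1.244e+00 -1.000e-03 -1.000e-03]
shift in goal axes [-7.73 17.79 27.6 ]
t 0.1 p [ 210.1 -480.7  222.7] jawyaw -1.159 joints [-1.31  0.34  1.52  0.    1.28 -0.15] F [-0.4  0.5 -0.6] grip 91.7
tool axes
 [[-0.     0.916  0.4  ]
 [ 0.001  0.4   -0.916]
 [-1.     0.    -0.001]]
shift cm (tool) [-7.71 31.86 -8.  ] turn [ 1.898e+00 -1.000e-03  1.000e-03]
shift in goal axes [ -7.73 -17.79 -27.6 ]
```

Emit:
arm_command --plan '[{"tx": -0.77,"wx": -0.1244,"jaw": 1},{"tx": -0.77,"wx": -0.1244,"jaw": 1},{"tx": -0.77,"wx": -0.1244,"jaw": 1},{"tx": -0.77,"wx": -0.1244,"jaw": 1},{"tx": -0.77,"wx": -0.1244,"jaw": 1},{"tx": -0.77,"wx": -0.1244,"jaw": 1},{"tx": -0.77,"wx": -0.1244,"jaw": 1},{"tx": -0.77,"wx": -0.1244,"jaw": 1},{"tx": -0.77,"wx": -0.1244,"jaw": 1},{"tx": -0.77,"wx": -0.1244,"jaw": 1}]'

```text
invalid input at $.plan[0]: expected keys tx, ty, tz, wx, wy, wz, jaw
```

Emit:
arm_command --plan '[{"ty": 2.6,"tz": 2.1,"jaw": 1},{"ty": 2.6,"tz": 2.1,"jaw": 1},{"ty": 2.6,"tz": 2.1,"jaw": 1},{"ty": 2.6,"tz": 2.1,"jaw": 1},{"ty": 2.6,"tz": 2.1,"jaw": 1},{"ty": 2.6,"tz": 2.1,"jaw": 1},{"ty": 2.6,"tz": 2.1,"jaw": 1},{"ty": 2.6,"tz": 2.1,"jaw": 1},{"ty": 2.6,"tz": 2.1,"jaw": 1},{"ty": 2.6,"tz": 2.1,"jaw": 1},{"ty": 2.6,"tz": 2.1,"jaw": 1},{"ty": 2.6,"tz": 2.1,"jaw": 1},{"ty": 2.6,"tz": 2.1,"jaw": 1},{"ty": 2.6,"tz": 2.1,"jaw": 1},{"ty": 2.5,"tz": 2.5,"jaw": 1}]'

```text
invalid input at $.plan[0]: expected keys tx, ty, tz, wx, wy, wz, jaw
```

```bash
python3 - <<'E'
from h import *
goto([489,-29,200],0.085)
np.savez('pose1.npz',p=state()[1],M=state()[2])
im=imaging.capture('wrist'); cv2.imwrite('pics/w1.png',im)
E
```

```text
t 0.1 p [ 210.1 -480.7  222.7] jawyaw -1.159 joints [-1.31  0.34  1.52  0.    1.28 -0.15] F [-0.4  0.5 -0.6] grip 91.7
tool axes
 [[-0.     0.916  0.4  ]
 [ 0.001  0.4   -0.916]
 [-1.     0.    -0.001]]
shift cm (tool) [  2.32  43.64 -30.23] turn [-1.244e+00 -1.000e-03 -1.000e-03]
shift in goal axes [ 2.27 42.64 31.63]
```

View pics/w1.png

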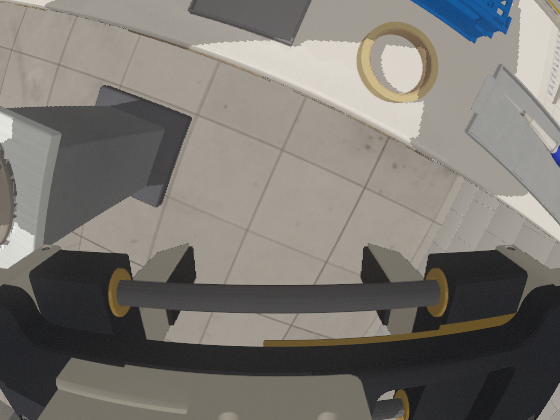

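All keys are needed in each row, so nothing moved. I'm sending it again with them filled in.

Emit:
arm_command --plan '[{"tx": -0.77,"ty": 0,"tz": 0,"wx": -0.1244,"wy": 0,"wz": 0,"jaw": 1},{"tx": -0.77,"ty": 0,"tz": 0,"wx": -0.1244,"wy": 0,"wz": 0,"jaw": 1},{"tx": -0.77,"ty": 0,"tz": 0,"wx": -0.1244,"wy": 0,"wz": 0,"jaw": 1},{"tx": -0.77,"ty": 0,"tz": 0,"wx": -0.1244,"wy": 0,"wz": 0,"jaw": 1},{"tx": -0.77,"ty": 0,"tz": 0,"wx": -0.1244,"wy": 0,"wz": 0,"jaw": 1},{"tx": -0.77,"ty": 0,"tz": 0,"wx": -0.1244,"wy": 0,"wz": 0,"jaw": 1},{"tx": -0.77,"ty": 0,"tz": 0,"wx": -0.1244,"wy": 0,"wz": 0,"jaw": 1},{"tx": -0.77,"ty": 0,"tz": 0,"wx": -0.1244,"wy": 0,"wz": 0,"jaw": 1},{"tx": -0.77,"ty": 0,"tz": 0,"wx": -0.1244,"wy": 0,"wz": 0,"jaw": 1},{"tx": -0.77,"ty": 0,"tz": 0,"wx": -0.1244,"wy": 0,"wz": 0,"jaw": 1}]'

```text
time: 1.15
tool_pos: [210.1, -480.9, 300.3]
tcp_rot: [1.741, 1.57, 1.831]
contact_force: [0.1, 0.7, -0.9]
grip_width: 91.4
```

Emit:
arm_command --plan '[{"tx": 0,"ty": 2.6,"tz": 2.1,"wx": 0,"wy": 0,"wz": 0,"jaw": 1},{"tx": 0,"ty": 2.6,"tz": 2.1,"wx": 0,"wy": 0,"wz": 0,"jaw": 1},{"tx": 0,"ty": 2.6,"tz": 2.1,"wx": 0,"wy": 0,"wz": 0,"jaw": 1},{"tx": 0,"ty": 2.6,"tz": 2.1,"wx": 0,"wy": 0,"wz": 0,"jaw": 1},{"tx": 0,"ty": 2.6,"tz": 2.1,"wx": 0,"wy": 0,"wz": 0,"jaw": 1},{"tx": 0,"ty": 2.6,"tz": 2.1,"wx": 0,"wy": 0,"wz": 0,"jaw": 1},{"tx": 0,"ty": 2.6,"tz": 2.1,"wx": 0,"wy": 0,"wz": 0,"jaw": 1},{"tx": 0,"ty": 2.6,"tz": 2.1,"wx": 0,"wy": 0,"wz": 0,"jaw": 1},{"tx": 0,"ty": 2.6,"tz": 2.1,"wx": 0,"wy": 0,"wz": 0,"jaw": 1},{"tx": 0,"ty": 2.6,"tz": 2.1,"wx": 0,"wy": 0,"wz": 0,"jaw": 1},{"tx": 0,"ty": 2.6,"tz": 2.1,"wx": 0,"wy": 0,"wz": 0,"jaw": 1},{"tx": 0,"ty": 2.6,"tz": 2.1,"wx": 0,"wy": 0,"wz": 0,"jaw": 1},{"tx": 0,"ty": 2.6,"tz": 2.1,"wx": 0,"wy": 0,"wz": 0,"jaw": 1},{"tx": 0,"ty": 2.6,"tz": 2.1,"wx": 0,"wy": 0,"wz": 0,"jaw": 1},{"tx": 0,"ty": 2.5,"tz": 2.5,"wx": 0,"wy": 0,"wz": 0,"jaw": 1},{"tx": 0,"ty": 0,"tz": 0,"wx": 0,"wy": 0,"wz": 0,"jaw": 1}]'

```text
time: 2.75
tool_pos: [496.5, -63.6, 299.7]
tcp_rot: [1.498, 1.57, 1.587]
contact_force: [-0.0, -1.0, 0.3]
grip_width: 91.9
```

```bash
python3 - <<'E'
from h import *
goto([489,-29,200],0.085)
np.savez('pose1.npz',p=state()[1],M=state()[2])
im=imaging.capture('wrist'); cv2.imwrite('pics/w2.png',im)
E
```

```text
t 2.75 p [496.5 -63.6 299.7] jawyaw 0.0889 joints [-0.28  0.25  1.45  0.    1.45 -0.37] F [-0.  -1.   0.3] grip 91.9
tool axes
 [[-0.    -0.089  0.996]
 [ 0.001  0.996  0.089]
 [-1.     0.001  0.   ]]
shift cm (tool) [ 9.98  3.5  -0.44] turn [ 0.004  0.    -0.001]
shift in goal axes [ 9.97  3.51 -0.46]
```

View pics/w2.png

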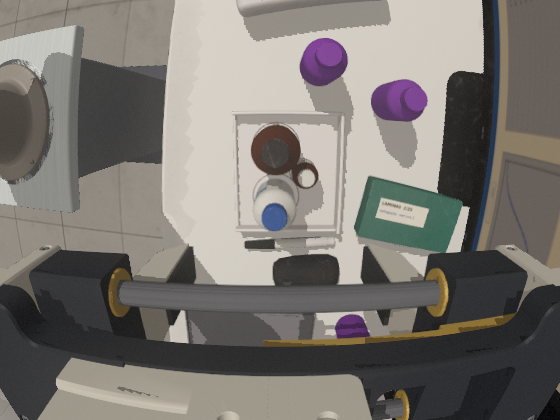

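The wrist view shows the amber cap at about (275,150), white cap at (274,217) and small cap at (307,178). I'll crop in and triangulate.

```bash
cat >> h.py <<'E'
def wback(uv,z,p,M):
    c=imaging.get_calibration('wrist'); T=np.array(c['mount']); out=[]
    uv=np.atleast_2d(uv).astype(float); z=np.broadcast_to(z,len(uv))
    for (u,v),zz in zip(uv,z):
        a=np.array([u-c['cx'],v-c['cy']]); r=np.hypot(*a); th=r/c['fx']
        d=np.array([np.sin(th)*a[0]/r,-np.sin(th)*a[1]/r,-np.cos(th)])
        d=M@T[:3,:3]@d; o=p+M@T[:3,3]; out.append(o+d*(zz-o[2])/d[2])
    return np.array(out)
E
python3 - <<'E'
from h import *
im=cv2.imread('pics/w2.png'); crop(im,225,105,355,240,4.4,'pics/w2c.png')
E
```

```text
(no output)
```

View pics/w2c.png

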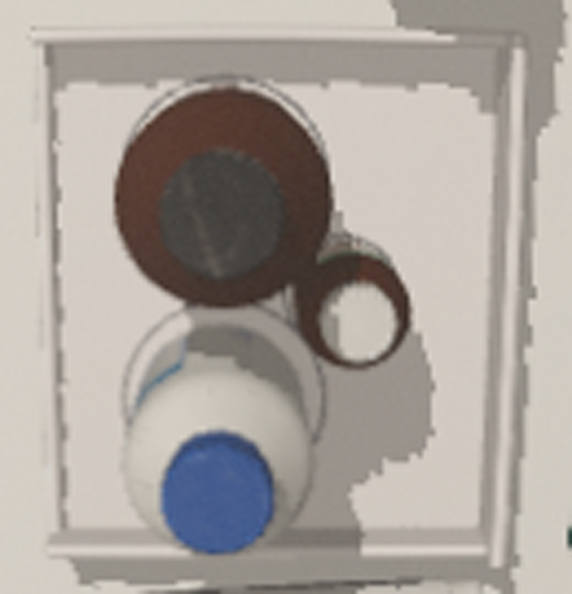

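```bash
python3 - <<'E'
from h import *
np.set_printoptions(precision=1,suppress=True)
d=np.load('pose1.npz'); C=lambda l:np.array(l)/4.4+np.array([225,105])
print('caps A W S',wback(C([[222,213],[217,492],[362,321]]),[122,112,66],d['p'],d['M']))
print('corners FL BL BR FR',wback(C([[38,37],[522,37],[500,565],[50,550]]),[24,34,34,24],d['p'],d['M']))
E
```

```text
caps A W S [[489.  -26.  122. ]
 [494.  -98.3 112. ]
 [531.  -59.1  66. ]]
corners FL BL BR FR [[ 428.8   12.5   24. ]
 [ 573.3   26.3   34. ]
 [ 588.1 -139.6   34. ]
 [ 442.8 -150.9   24. ]]
```

Emit:
arm_command --plan '[{"tx": 2.0,"ty": 1.2,"tz": -0.15,"wx": 0,"wy": 0,"wz": 0,"jaw": 1},{"tx": 3.0,"ty": 1.2,"tz": -0.15,"wx": 0,"wy": 0,"wz": 0,"jaw": 1},{"tx": 3.0,"ty": 1.2,"tz": -0.15,"wx": 0,"wy": 0,"wz": 0,"jaw": 1},{"tx": 3.0,"ty": 0,"tz": 0,"wx": 0,"wy": 0,"wz": 0,"jaw": 1},{"tx": 2.0,"ty": 0,"tz": 0,"wx": 0,"wy": 0,"wz": 0,"jaw": 1},{"tx": 0,"ty": 0,"tz": 0,"wx": 0,"wy": 0,"wz": 0,"jaw": 1}]'

```text
time: 3.4
tool_pos: [485.1, -31.4, 167.9]
tcp_rot: [2.911, 1.565, 2.995]
contact_force: [-1.4, 0.1, 0.6]
grip_width: 91.4
```

```bash
python3 - <<'E'
from h import *
goto([488.5,-27,86],0.0889)
im=imaging.capture('wrist'); cv2.imwrite('pics/w3.png',im)
crop(imaging.capture('scene'),200,100,400,290,4,'pics/s3.png')
E
```

```text
t 3.4 p [485.1 -31.4 167.9] jawyaw 0.0842 joints [-0.22  0.33  1.71 -0.    1.11 -0.31] F [-1.4  0.1  0.6] grip 91.4
tool axes
 [[-0.006 -0.084  0.996]
 [ 0.001  0.996  0.084]
 [-1.     0.001 -0.006]]
shift cm (tool) [8.18 0.4  0.42] turn [-0.005 -0.006 -0.001]
shift in goal axes [8.19 0.41 0.38]
```

View pics/w3.png

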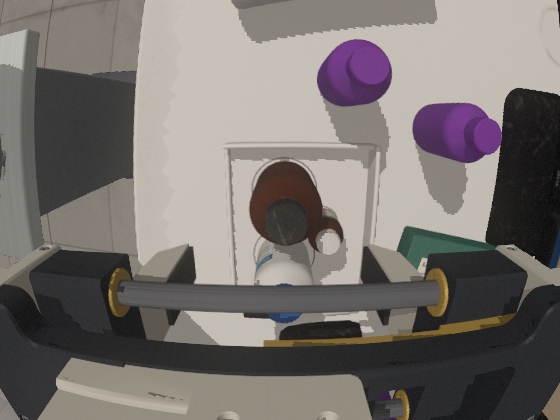

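View pics/s3.png

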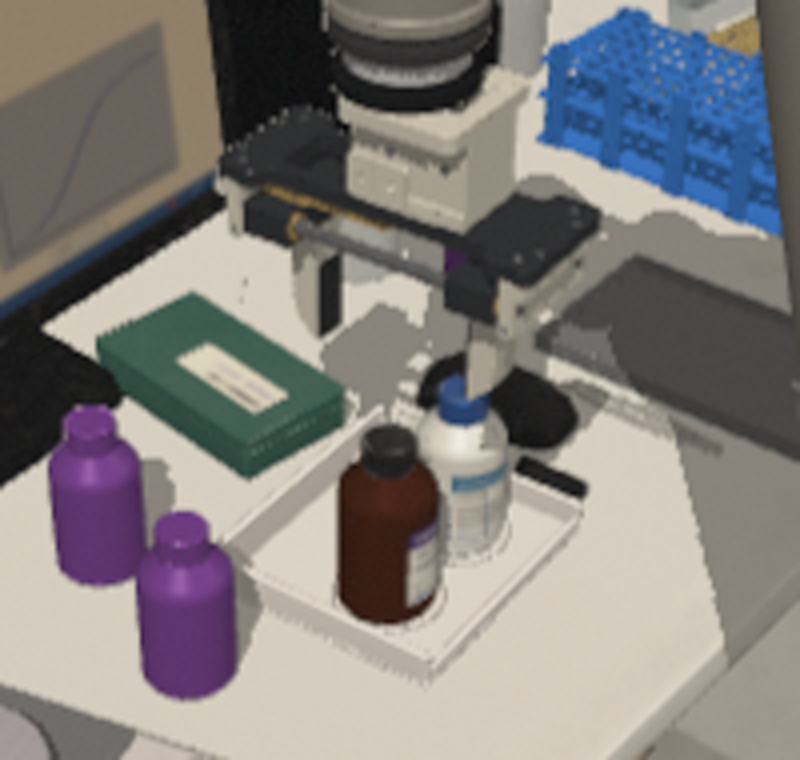

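The wrist view shows the amber cap at (286,222), centred between the fingers to a few mm. I'm descending.

Emit:
arm_command --plan '[{"tx": 1.0,"ty": 0.2,"tz": 0.2,"wx": 0.005,"wy": 0,"wz": 0,"jaw": 1},{"tx": 1.5,"ty": 0.2,"tz": 0.1,"wx": 0,"wy": 0,"wz": 0,"jaw": 1},{"tx": 1.5,"ty": 0,"tz": 0,"wx": 0,"wy": 0,"wz": 0,"jaw": 1},{"tx": 1.5,"ty": 0,"tz": 0,"wx": 0,"wy": 0,"wz": 0,"jaw": 1},{"tx": 1.5,"ty": 0,"tz": 0,"wx": 0,"wy": 0,"wz": 0,"jaw": 1},{"tx": 0.8,"ty": 0,"tz": 0,"wx": 0,"wy": 0,"wz": 0,"jaw": 1},{"tx": 0,"ty": 0,"tz": 0,"wx": 0,"wy": 0,"wz": 0,"jaw": 1},{"tx": 0,"ty": 0,"tz": 0,"wx": 0,"wy": 0,"wz": 0,"jaw": 1}]'

```text
time: 4.3
tool_pos: [490.6, -26.8, 92.9]
tcp_rot: [-0.351, 1.57, -0.271]
contact_force: [-0.3, -1.1, 0.9]
grip_width: 91.7
```

```bash
python3 - <<'E'
from h import *
goto([488.5,-27,86],0.0889)
E
```

```text
t 4.3 p [490.6 -26.8  92.9] jawyaw 0.0799 joints [-0.21  0.43  1.79 -0.    0.91 -0.29] F [-0.3 -1.1  0.9] grip 91.7
tool axes
 [[ 0.001 -0.08   0.997]
 [-0.     0.997  0.08 ]
 [-1.    -0.     0.001]]
shift cm (tool) [ 0.69  0.   -0.21] turn [-0.009  0.001  0.   ]
shift in goal axes [ 0.69  0.   -0.21]
```

Emit:
arm_command --plan '[{"tx": 0.7,"ty": 0,"tz": -0.1,"wx": -0.009,"wy": 0,"wz": 0,"jaw": 1},{"tx": 0,"ty": 0,"tz": 0,"wx": 0,"wy": 0,"wz": 0,"jaw": 0.5},{"tx": 0,"ty": 0,"tz": 0,"wx": 0,"wy": 0,"wz": 0,"jaw": 0.4},{"tx": 0,"ty": 0,"tz": 0,"wx": 0,"wy": 0,"wz": 0,"jaw": 0.35},{"tx": 0,"ty": 0,"tz": 0,"wx": 0,"wy": 0,"wz": 0,"jaw": 0.3},{"tx": 0,"ty": 0,"tz": 0,"wx": 0,"wy": 0,"wz": 0,"jaw": 0.2},{"tx": 0,"ty": 0,"tz": 0,"wx": 0,"wy": 0,"wz": 0,"jaw": 0},{"tx": 0,"ty": 0,"tz": 0,"wx": 0,"wy": 0,"wz": 0,"jaw": -0.2},{"tx": 0,"ty": 0,"tz": 0,"wx": 0,"wy": 0,"wz": 0,"jaw": -0.2}]'

```text
time: 5.2
tool_pos: [488.9, -26.7, 85.1]
tcp_rot: [2.948, 1.57, 3.037]
contact_force: [-0.7, -0.2, -1.8]
grip_width: 51.4
```

```bash
python3 - <<'E'
from h import *
goto([488.5,-27,86],0.0889)
E
```

```text
t 5.2 p [488.9 -26.7  85.1] jawyaw 0.089 joints [-0.21  0.44  1.8  -0.    0.9  -0.3 ] F [-0.7 -0.2 -1.8] grip 51.4
tool axes
 [[-0.001 -0.089  0.996]
 [ 0.     0.996  0.089]
 [-1.     0.    -0.001]]
shift cm (tool) [-0.09 -0.02 -0.04] turn [ 0.    -0.001 -0.   ]
shift in goal axes [-0.09 -0.02 -0.04]
```

Emit:
arm_command --plan '[{"tx": 0,"ty": 0,"tz": 0,"wx": 0,"wy": 0,"wz": 0,"jaw": -0.2}]'

```text
time: 5.3
tool_pos: [488.9, -26.8, 85.2]
tcp_rot: [3.05, 1.57, 3.139]
contact_force: [-0.1, 0.2, -1.6]
grip_width: 51.3
```

```bash
python3 - <<'E'
from h import *
goto([488.5,-27,86],0.0889)
crop(imaging.capture('scene'),240,130,360,270,4.4,'pics/s4.png')
cv2.imwrite('pics/w4.png',imaging.capture('wrist'))
E
```

```text
t 5.3 p [488.9 -26.8  85.2] jawyaw 0.089 joints [-0.21  0.44  1.8  -0.    0.9  -0.3 ] F [-0.1  0.2 -1.6] grip 51.3
tool axes
 [[-0.    -0.089  0.996]
 [ 0.     0.996  0.089]
 [-1.     0.    -0.   ]]
shift cm (tool) [-0.08 -0.02 -0.04] turn [ 0. -0. -0.]
shift in goal axes [-0.08 -0.02 -0.04]
```

View pics/s4.png

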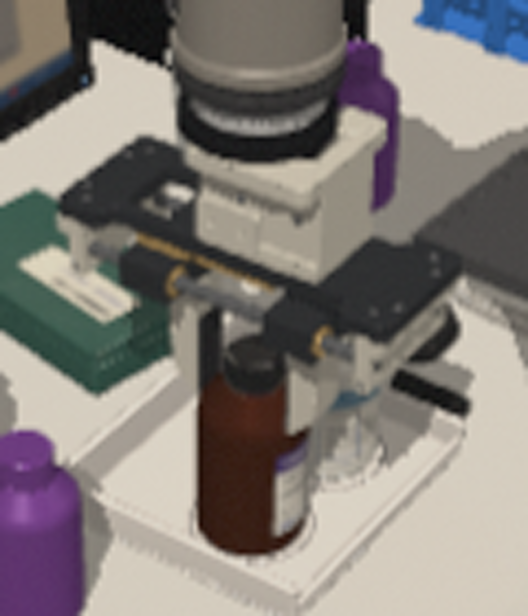

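View pics/w4.png

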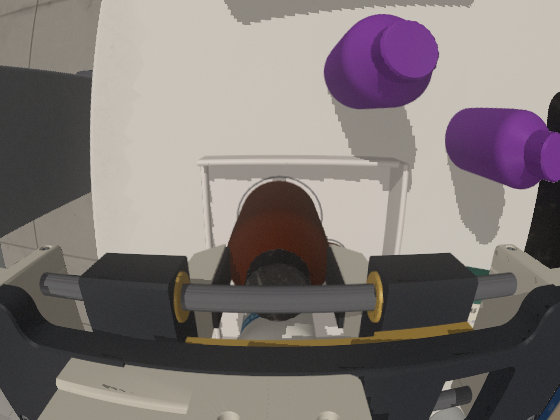

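```bash
python3 - <<'E'
from h import *
o,p,M=state()
print(wback([[279,280],[279,290]],122,p,M), wback([[320,199]],6,p,M))
im=cv2.imread('pics/w4.png'); crop(im,180,150,380,330,4,'pics/w4c.png')
E
```

```text
[[487.28002754 -18.76024904 122.        ]
 [487.7395394  -23.79931982 122.        ]] [[518.26844879  -9.81817534   6.        ]]
```

View pics/w4c.png

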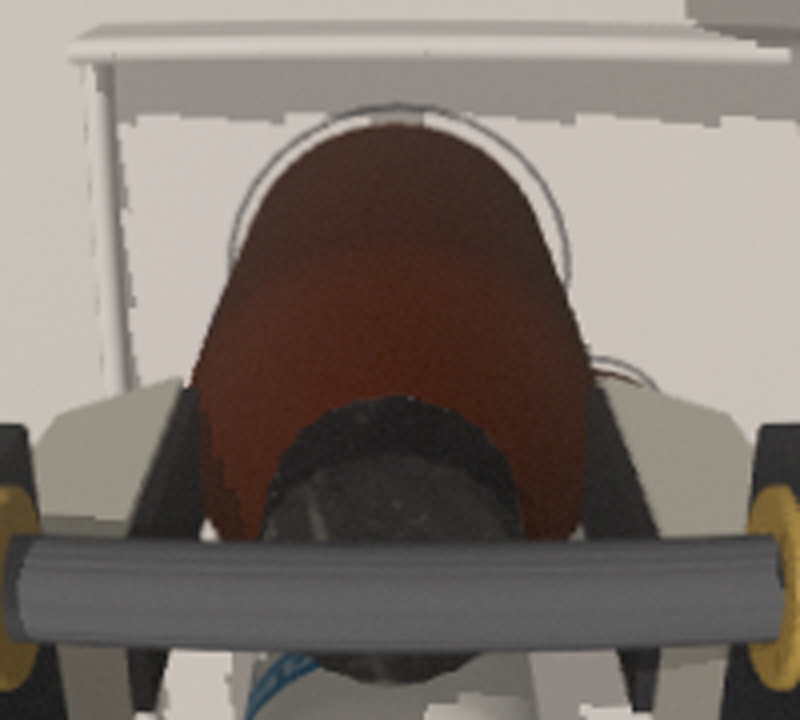

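```bash
python3 - <<'E'
from h import *
o,p,M=state()
for z in (50,60,70,80,90,100,110): print(z,wback([[280,182],[280,211],[280,250]],z,p,M)[:,1].round(1))
im=cv2.imread('pics/scene0.png')
# scene projections of amber body-left silhouettes
for z in (6,60,70,80,90,104,122): print(z,(proj('scene',[[489,-27,z]])-[255,180])*8)
E
```

```text
50 [  9.5  -9.1 -35.7]
60 [ 11.5  -6.1 -31.4]
70 [ 13.5  -3.1 -27. ]
80 [ 15.5  -0.2 -22.7]
90 [ 17.6   2.8 -18.4]
100 [ 19.6   5.8 -14.1]
110 [21.6  8.7 -9.7]
6 [[328.74305305 543.41738536]]
60 [[331.11391469 401.17139395]]
70 [[331.56787024 373.93515333]]
80 [[332.02666813 346.40838461]]
90 [[332.49038623 318.58641427]]
104 [[333.1480094  279.13060719]]
122 [[334.0082861  227.51607594]]
```

Emit:
arm_command --plan '[{"tx": -0.2,"ty": 0,"tz": 0,"wx": 0,"wy": 0,"wz": 0,"jaw": -0.2},{"tx": -0.4,"ty": 0,"tz": 0,"wx": 0,"wy": 0,"wz": 0,"jaw": -0.2},{"tx": -0.6,"ty": 0,"tz": 0,"wx": 0,"wy": 0,"wz": 0,"jaw": -0.2},{"tx": -0.6,"ty": 0,"tz": 0,"wx": 0,"wy": 0,"wz": 0,"jaw": -0.2},{"tx": -0.2,"ty": 0,"tz": 0,"wx": 0,"wy": 0,"wz": 0,"jaw": -0.2},{"tx": 0,"ty": 0,"tz": 0,"wx": 0,"wy": 0,"wz": 0,"jaw": -0.2}]'

```text
time: 6.0
tool_pos: [489.4, -26.9, 105.9]
tcp_rot: [-0.364, 1.57, -0.275]
contact_force: [-0.2, -0.2, -2.3]
grip_width: 50.9
```

```bash
python3 - <<'E'
from h import *
goto([488.5,-27,86],0.0889)
crop(imaging.capture('scene'),240,130,360,270,4.4,'pics/s5.png')
crop(imaging.capture('wrist'),180,150,380,330,4,'pics/w5.png')
E
```

```text
t 6.0 p [489.4 -26.9 105.9] jawyaw 0.089 joints [-0.21  0.41  1.78 -0.    0.95 -0.3 ] F [-0.2 -0.2 -2.3] grip 50.9
tool axes
 [[ 0.001 -0.089  0.996]
 [-0.     0.996  0.089]
 [-1.    -0.     0.001]]
shift cm (tool) [ 1.99 -0.01 -0.1 ] turn [0.    0.001 0.   ]
shift in goal axes [ 1.99 -0.01 -0.09]
```

View pics/s5.png

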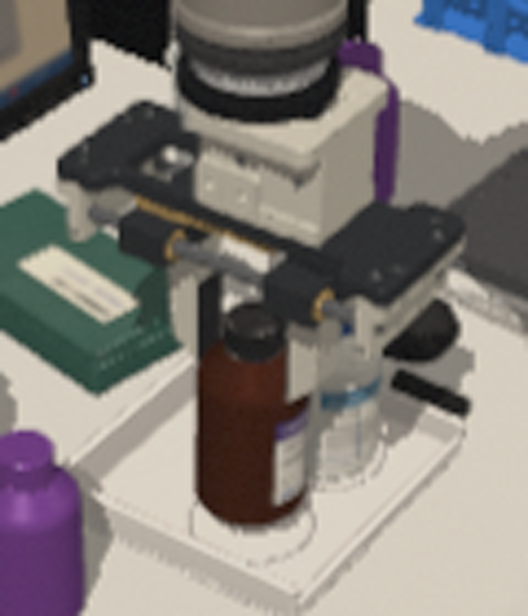

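View pics/w5.png

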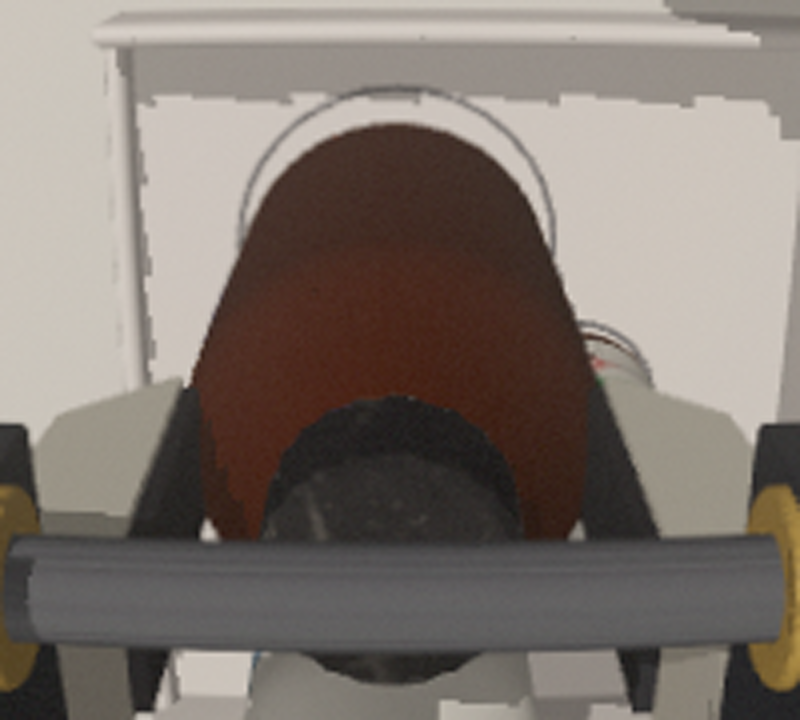

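The bottle lifts cleanly and hangs upright, about 0.23 kg. I'm checking the side tray pose with the scene camera, then raising it to carry.

Emit:
arm_command --plan '[{"tx": -1,"ty": 0,"tz": 0,"wx": 0,"wy": 0,"wz": 0,"jaw": -0.2},{"tx": -2,"ty": 0,"tz": 0,"wx": 0,"wy": 0,"wz": 0,"jaw": -0.2},{"tx": -2.5,"ty": 0,"tz": 0,"wx": 0,"wy": 0,"wz": 0,"jaw": -0.2},{"tx": -2.5,"ty": 0,"tz": 0,"wx": 0,"wy": 0,"wz": 0,"jaw": -0.2},{"tx": -2,"ty": 0,"tz": 0,"wx": 0,"wy": 0,"wz": 0,"jaw": -0.2},{"tx": -1,"ty": 0,"tz": 0,"wx": 0,"wy": 0,"wz": 0,"jaw": -0.2},{"tx": 0,"ty": 0,"tz": 0,"wx": 0,"wy": 0,"wz": 0,"jaw": -0.2}]'

```text
time: 6.8
tool_pos: [489.7, -26.9, 216.7]
tcp_rot: [-0.327, 1.568, -0.238]
contact_force: [0.9, 0.2, -2.2]
grip_width: 51.5
```

```bash
python3 - <<'E'
from h import *
print(back('scene',[[334,185],[359.4,163.8]],14).round(1))
goto([521,-360.5,215],0.0889)
E
```

```text
[[ 567.3 -284.1   14. ]
 [ 574.7 -417.9   14. ]]
t 6.8 p [489.7 -26.9 216.7] jawyaw 0.089 joints [-0.21  0.28  1.63 -0.    1.23 -0.3 ] F [ 0.9  0.2 -2.2] grip 51.5
tool axes
 [[ 0.003 -0.089  0.996]
 [-0.001  0.996  0.089]
 [-1.    -0.001  0.003]]
shift cm (tool) [  0.2  -33.5    0.15] turn [0.    0.003 0.001]
shift in goal axes [  0.17 -33.5    0.15]
```

Emit:
arm_command --plan '[{"tx": 0,"ty": -1,"tz": 0,"wx": 0,"wy": 0,"wz": 0,"jaw": -0.2},{"tx": 0,"ty": -2,"tz": 0,"wx": 0,"wy": 0,"wz": 0,"jaw": -0.2},{"tx": 0,"ty": -3,"tz": 0,"wx": 0,"wy": 0,"wz": 0,"jaw": -0.2},{"tx": 0,"ty": -3,"tz": 0,"wx": 0,"wy": 0,"wz": 0,"jaw": -0.2},{"tx": 0,"ty": -3,"tz": 0,"wx": 0,"wy": 0,"wz": 0,"jaw": -0.2},{"tx": 0,"ty": -3,"tz": 0,"wx": 0,"wy": 0,"wz": 0,"jaw": -0.2},{"tx": 0,"ty": -3,"tz": 0,"wx": 0,"wy": 0,"wz": 0,"jaw": -0.2},{"tx": 0,"ty": -3,"tz": 0,"wx": 0,"wy": 0,"wz": 0,"jaw": -0.2},{"tx": 0,"ty": -3,"tz": 0,"wx": 0,"wy": 0,"wz": 0,"jaw": -0.2},{"tx": 0,"ty": -3,"tz": 0,"wx": 0,"wy": 0,"wz": 0,"jaw": -0.2},{"tx": 0,"ty": -3,"tz": 0,"wx": 0,"wy": 0,"wz": 0,"jaw": -0.2},{"tx": 0,"ty": -2,"tz": 0,"wx": 0,"wy": 0,"wz": 0,"jaw": -0.2},{"tx": 0,"ty": -1.2,"tz": 0,"wx": 0,"wy": 0,"wz": 0,"jaw": -0.2},{"tx": 0,"ty": 0,"tz": 0,"wx": 0,"wy": 0,"wz": 0,"jaw": -0.2},{"tx": 0,"ty": 0,"tz": 0,"wx": 0,"wy": 0,"wz": 0,"jaw": -0.2}]'

```text
time: 8.3
tool_pos: [518.3, -356.8, 214.5]
tcp_rot: [2.151, 1.569, 2.24]
contact_force: [0.8, 0.6, -2.8]
grip_width: 51.2
```

```bash
python3 - <<'E'
from h import *
goto([519,-359,130],0.0889)
o,p,M=state()
np.savez('pose6.npz',p=p,M=M)
cv2.imwrite('pics/w6.png',imaging.capture('wrist'))
E
```

```text
t 8.3 p [ 518.3 -356.8  214.5] jawyaw 0.0889 joints [-0.72  0.54  1.22  0.    1.38 -0.81] F [ 0.8  0.6 -2.8] grip 51.2
tool axes
 [[-0.001 -0.089  0.996]
 [ 0.002  0.996  0.089]
 [-1.     0.002 -0.001]]
shift cm (tool) [ 8.45 -0.24  0.06] turn [ 0.    -0.001 -0.002]
shift in goal axes [ 8.45 -0.22  0.05]
```

View pics/w6.png

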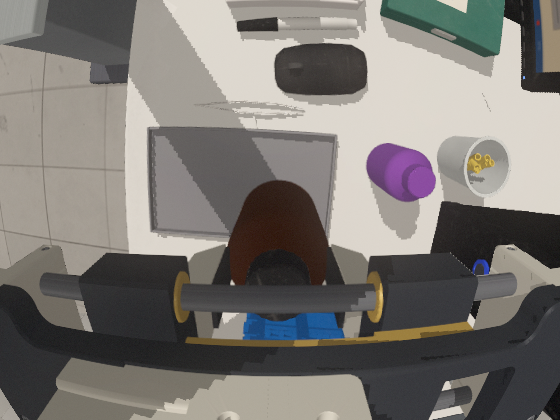

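```bash
python3 - <<'E'
from h import *
d=np.load('pose6.npz')
print(wback([[149,128],[337,136],[151,231],[332,240]],14,d['p'],d['M']).round(1))
print('purple',wback([[420,182]],106,d['p'],d['M']).round(1), 'cup',wback([[475,150]],90,d['p'],d['M']).round(1))
E
```

```text
[[ 361.2 -301.6   14. ]
 [ 577.1 -295.3   14. ]
 [ 363.6 -428.4   14. ]
 [ 587.4 -418.6   14. ]]
purple [[ 642.  -322.3  106. ]] cup [[ 707.5 -284.9   90. ]]
```

Emit:
arm_command --plan '[{"tx": 1,"ty": 0,"tz": 0,"wx": 0,"wy": 0,"wz": 0,"jaw": -0.2},{"tx": 2,"ty": 0,"tz": 0,"wx": 0,"wy": 0,"wz": 0,"jaw": -0.2},{"tx": 2.5,"ty": 0,"tz": 0,"wx": 0,"wy": 0,"wz": 0,"jaw": -0.2},{"tx": 2.5,"ty": 0,"tz": 0,"wx": 0,"wy": 0,"wz": 0,"jaw": -0.2},{"tx": 2,"ty": 0,"tz": 0,"wx": 0,"wy": 0,"wz": 0,"jaw": -0.2},{"tx": 1.5,"ty": 0,"tz": 0,"wx": 0,"wy": 0,"wz": 0,"jaw": -0.2},{"tx": 0.8,"ty": 0,"tz": 0,"wx": 0,"wy": 0,"wz": 0,"jaw": -0.2},{"tx": 0.3,"ty": 0,"tz": 0,"wx": 0,"wy": 0,"wz": 0,"jaw": -0.2},{"tx": 0,"ty": 0,"tz": 0,"wx": 0,"wy": 0,"wz": 0,"jaw": -0.2},{"tx": 0,"ty": 0,"tz": 0,"wx": 0,"wy": 0,"wz": 0,"jaw": -0.2}]'

```text
time: 9.35
tool_pos: [519.1, -357.7, 90.2]
tcp_rot: [-0.844, 1.569, -0.755]
contact_force: [-0.1, 0.2, -1.7]
grip_width: 51.3
```

```bash
python3 - <<'E'
from h import *
goto([519,-359,82.2],0.0889)
E
```

```text
t 9.35 p [ 519.1 -357.7   90.2] jawyaw 0.0892 joints [-0.72  0.65  1.39 -0.    1.1  -0.81] F [-0.1  0.2 -1.7] grip 51.3
tool axes
 [[ 0.001 -0.089  0.996]
 [-0.001  0.996  0.089]
 [-1.    -0.001  0.001]]
shift cm (tool) [ 0.8  -0.12 -0.02] turn [0.    0.001 0.001]
shift in goal axes [ 0.8  -0.13 -0.02]
```

Emit:
arm_command --plan '[{"tx": 0.3,"ty": 0,"tz": 0,"wx": 0,"wy": 0,"wz": 0,"jaw": -0.2},{"tx": 0.25,"ty": 0,"tz": 0,"wx": 0,"wy": 0,"wz": 0,"jaw": -0.2},{"tx": 0.15,"ty": 0,"tz": 0,"wx": 0,"wy": 0,"wz": 0,"jaw": -0.2},{"tx": 0,"ty": 0,"tz": 0,"wx": 0,"wy": 0,"wz": 0,"jaw": -0.2},{"tx": 0,"ty": 0,"tz": 0,"wx": 0,"wy": 0,"wz": 0,"jaw": -0.2}]'

```text
time: 9.85
tool_pos: [518.6, -357.5, 82.3]
tcp_rot: [-1.322, 1.571, -1.233]
contact_force: [-0.2, -0.2, -2.1]
grip_width: 51.3
```

Emit:
arm_command --plan '[{"tx": 0.1,"ty": 0,"tz": 0,"wx": 0,"wy": 0,"wz": 0,"jaw": -0.2},{"tx": 0,"ty": 0,"tz": 0,"wx": 0,"wy": 0,"wz": 0,"jaw": -0.2}]'

```text
time: 10.05
tool_pos: [518.8, -357.6, 82.2]
tcp_rot: [-0.938, 1.57, -0.849]
contact_force: [-2.2, 1.3, 4.5]
grip_width: 51.4
```

Emit:
arm_command --plan '[{"tx": -0.05,"ty": 0,"tz": 0,"wx": 0,"wy": 0,"wz": 0,"jaw": 0.2},{"tx": 0,"ty": 0,"tz": 0,"wx": 0,"wy": 0,"wz": 0,"jaw": 0.5},{"tx": 0,"ty": 0,"tz": 0,"wx": 0,"wy": 0,"wz": 0,"jaw": 1},{"tx": 0,"ty": 0,"tz": 0,"wx": 0,"wy": 0,"wz": 0,"jaw": 1},{"tx": 0,"ty": 0,"tz": 0,"wx": 0,"wy": 0,"wz": 0,"jaw": 1},{"tx": -1,"ty": 0,"tz": 0,"wx": 0,"wy": 0,"wz": 0,"jaw": 1},{"tx": -2,"ty": 0,"tz": 0,"wx": 0,"wy": 0,"wz": 0,"jaw": 1},{"tx": -3,"ty": 0,"tz": 0,"wx": 0,"wy": 0,"wz": 0,"jaw": 1},{"tx": -3,"ty": 0,"tz": 0,"wx": 0,"wy": 0,"wz": 0,"jaw": 1},{"tx": -3,"ty": 0,"tz": 0,"wx": 0,"wy": 0,"wz": 0,"jaw": 1},{"tx": -1,"ty": 0,"tz": 0,"wx": 0,"wy": 0,"wz": 0,"jaw": 1},{"tx": 0,"ty": 0,"tz": 0,"wx": 0,"wy": 0,"wz": 0,"jaw": 1}]'

```text
time: 11.25
tool_pos: [519.2, -357.9, 213.7]
tcp_rot: [-0.827, 1.567, -0.738]
contact_force: [-0.2, -0.2, -0.1]
grip_width: 91.9
```

```bash
python3 - <<'E'
from h import *
goto([493,-99.5,215],0.0889)
o,p,M=state()
np.savez('pose7.npz',p=p,M=M)
cv2.imwrite('pics/w7.png',imaging.capture('wrist'))
crop(imaging.capture('top'),235,190,435,310,4,'pics/t7.png')
E
```

```text
t 11.25 p [ 519.2 -357.9  213.7] jawyaw 0.0891 joints [-0.73  0.54  1.23 -0.    1.37 -0.81] F [-0.2 -0.2 -0.1] grip 91.9
tool axes
 [[ 0.003 -0.089  0.996]
 [-0.003  0.996  0.089]
 [-1.    -0.003  0.003]]
shift cm (tool) [-0.21 25.97 -0.31] turn [0.    0.003 0.003]
shift in goal axes [-0.13 25.98 -0.31]
```

View pics/w7.png

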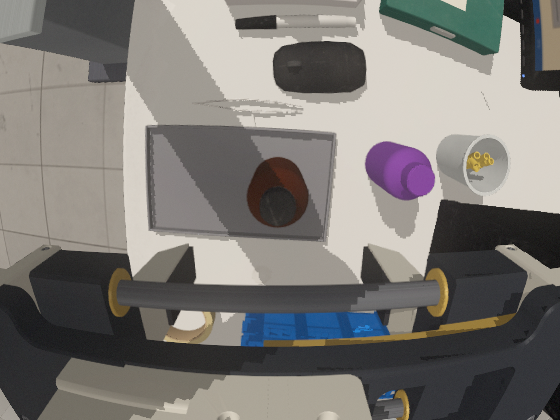

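View pics/t7.png

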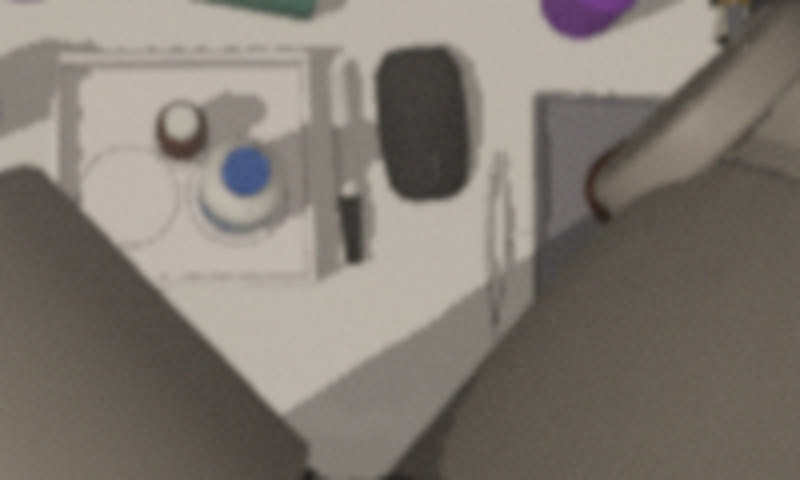

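The wrist view shows amber upright in the side tray, cap at (279,208), right half. The small and white bottles haven't moved. Next is the white bottle.

Emit:
arm_command --plan '[{"tx": 0,"ty": 1,"tz": 0,"wx": 0,"wy": 0,"wz": 0,"jaw": 1},{"tx": 0,"ty": 3,"tz": 0,"wx": 0,"wy": 0,"wz": 0,"jaw": 1},{"tx": 0,"ty": 3,"tz": 0,"wx": 0,"wy": 0,"wz": 0,"jaw": 1},{"tx": 0,"ty": 3,"tz": 0,"wx": 0,"wy": 0,"wz": 0,"jaw": 1},{"tx": 0,"ty": 3,"tz": 0,"wx": 0,"wy": 0,"wz": 0,"jaw": 1},{"tx": 0,"ty": 3,"tz": 0,"wx": 0,"wy": 0,"wz": 0,"jaw": 1},{"tx": 0,"ty": 3,"tz": 0,"wx": 0,"wy": 0,"wz": 0,"jaw": 1},{"tx": 0,"ty": 3,"tz": -0.3,"wx": 0,"wy": 0,"wz": 0,"jaw": 1},{"tx": 0,"ty": 2,"tz": 0,"wx": 0,"wy": 0,"wz": 0,"jaw": 1},{"tx": 0,"ty": 2,"tz": 0,"wx": 0,"wy": 0,"wz": 0,"jaw": 1},{"tx": 0,"ty": 0,"tz": 0,"wx": 0,"wy": 0,"wz": 0,"jaw": 1},{"tx": 0,"ty": 0,"tz": 0,"wx": 0,"wy": 0,"wz": 0,"jaw": 1}]'

```text
time: 12.55
tool_pos: [492.1, -98.3, 211.1]
tcp_rot: [2.932, 1.569, 3.022]
contact_force: [0.0, 0.7, 0.1]
grip_width: 92.1
```

```bash
python3 - <<'E'
from h import *
goto([493,-99.5,80],0.0889)
o,p,M=state()
np.savez('pose8.npz',p=p,M=M)
im=imaging.capture('wrist')
cv2.imwrite('pics/w8.png',im); crop(im,200,130,360,280,4,'pics/w8c.png')
E
```

```text
t 12.55 p [492.1 -98.3 211.1] jawyaw 0.0902 joints [-0.35  0.31  1.61 -0.    1.23 -0.44] F [0.  0.7 0.1] grip 92.1
tool axes
 [[-0.001 -0.09   0.996]
 [ 0.     0.996  0.09 ]
 [-1.     0.    -0.001]]
shift cm (tool) [13.11 -0.13  0.1 ] turn [ 0.001 -0.001 -0.   ]
shift in goal axes [13.11 -0.12  0.08]
```

View pics/w8c.png

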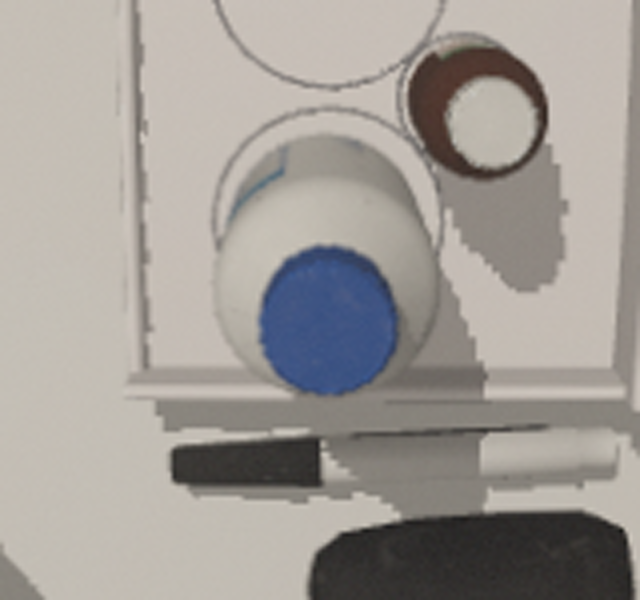

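```bash
python3 - <<'E'
from h import *
d=np.load('pose8.npz')
print(wback([[282.5,210.5],[322.5,160.3]],[112,66],d['p'],d['M']).round(1))
E
```

```text
[[494.3 -99.  112. ]
 [529.4 -59.4  66. ]]
```

Emit:
arm_command --plan '[{"tx": 1,"ty": 0,"tz": 0.15,"wx": 0,"wy": 0,"wz": 0,"jaw": 1},{"tx": 2,"ty": 0,"tz": 0,"wx": 0,"wy": 0,"wz": 0,"jaw": 1},{"tx": 2,"ty": 0,"tz": 0,"wx": 0,"wy": 0,"wz": 0,"jaw": 1},{"tx": 2,"ty": 0,"tz": 0,"wx": 0,"wy": 0,"wz": 0,"jaw": 1},{"tx": 2,"ty": 0,"tz": 0,"wx": 0,"wy": 0,"wz": 0,"jaw": 1},{"tx": 1.5,"ty": 0,"tz": 0,"wx": 0,"wy": 0,"wz": 0,"jaw": 1},{"tx": 1.5,"ty": 0,"tz": 0,"wx": 0,"wy": 0,"wz": 0,"jaw": 1},{"tx": 1.0,"ty": 0,"tz": 0,"wx": 0,"wy": 0,"wz": 0,"jaw": 1},{"tx": 0.4,"ty": 0,"tz": 0,"wx": 0,"wy": 0,"wz": 0,"jaw": 1},{"tx": 0,"ty": 0,"tz": 0,"wx": 0,"wy": 0,"wz": 0,"jaw": 1},{"tx": 0,"ty": 0,"tz": 0,"wx": 0,"wy": 0,"wz": 0,"jaw": 1}]'

```text
time: 13.7
tool_pos: [494.3, -98.9, 78.2]
tcp_rot: [-0.537, 1.57, -0.448]
contact_force: [0.7, -0.6, -0.9]
grip_width: 91.7
```

```bash
python3 - <<'E'
from h import *
goto([494,-99,76],0.0889)
E
```

```text
t 13.7 p [494.3 -98.9  78.2] jawyaw 0.0888 joints [-0.35  0.47  1.77 -0.    0.89 -0.44] F [ 0.7 -0.6 -0.9] grip 91.7
tool axes
 [[ 0.001 -0.089  0.996]
 [-0.     0.996  0.089]
 [-1.    -0.     0.001]]
shift cm (tool) [ 0.22 -0.   -0.03] turn [-0.     0.001  0.   ]
shift in goal axes [ 0.22 -0.   -0.03]
```

Emit:
arm_command --plan '[{"tx": 0.2,"ty": 0,"tz": 0,"wx": 0,"wy": 0,"wz": 0,"jaw": 1},{"tx": 0,"ty": 0,"tz": 0,"wx": 0,"wy": 0,"wz": 0,"jaw": 0.5},{"tx": 0,"ty": 0,"tz": 0,"wx": 0,"wy": 0,"wz": 0,"jaw": 0.4},{"tx": 0,"ty": 0,"tz": 0,"wx": 0,"wy": 0,"wz": 0,"jaw": 0.3},{"tx": 0,"ty": 0,"tz": 0,"wx": 0,"wy": 0,"wz": 0,"jaw": 0.2},{"tx": 0,"ty": 0,"tz": 0,"wx": 0,"wy": 0,"wz": 0,"jaw": 0.1},{"tx": 0,"ty": 0,"tz": 0,"wx": 0,"wy": 0,"wz": 0,"jaw": -0.1},{"tx": 0,"ty": 0,"tz": 0,"wx": 0,"wy": 0,"wz": 0,"jaw": -0.3},{"tx": 0,"ty": 0,"tz": 0,"wx": 0,"wy": 0,"wz": 0,"jaw": -0.3},{"tx": 0,"ty": 0,"tz": 0,"wx": 0,"wy": 0,"wz": 0,"jaw": -0.3}]'

```text
time: 14.7
tool_pos: [494.0, -98.7, 75.8]
tcp_rot: [-2.191, 1.571, -2.102]
contact_force: [0.4, 0.6, -1.7]
grip_width: 49.3
```

Emit:
arm_command --plan '[{"tx": -0.2,"ty": 0,"tz": 0,"wx": 0,"wy": 0,"wz": 0,"jaw": -0.3},{"tx": -0.5,"ty": 0,"tz": 0,"wx": 0,"wy": 0,"wz": 0,"jaw": -0.3},{"tx": -0.8,"ty": 0,"tz": 0,"wx": 0,"wy": 0,"wz": 0,"jaw": -0.3},{"tx": -0.5,"ty": 0,"tz": 0,"wx": 0,"wy": 0,"wz": 0,"jaw": -0.3},{"tx": 0,"ty": 0,"tz": 0,"wx": 0,"wy": 0,"wz": 0,"jaw": -0.3}]'

```text
time: 15.2
tool_pos: [494.7, -98.9, 96.9]
tcp_rot: [-0.475, 1.569, -0.386]
contact_force: [-1.4, -0.5, -1.5]
grip_width: 49.6
```

```bash
python3 - <<'E'
from h import *
goto([494,-99,76],0.0889)
crop(imaging.capture('scene'),240,130,360,270,4.4,'pics/s9.png')
crop(imaging.capture('wrist'),180,130,380,330,3,'pics/w9.png')
E
```

```text
t 15.2 p [494.7 -98.9  96.9] jawyaw 0.089 joints [-0.35  0.45  1.75 -0.    0.94 -0.44] F [-1.4 -0.5 -1.5] grip 49.6
tool axes
 [[ 0.002 -0.089  0.996]
 [-0.001  0.996  0.089]
 [-1.    -0.001  0.002]]
shift cm (tool) [ 2.09 -0.   -0.07] turn [0.    0.002 0.001]
shift in goal axes [ 2.09 -0.01 -0.07]
```

View pics/s9.png

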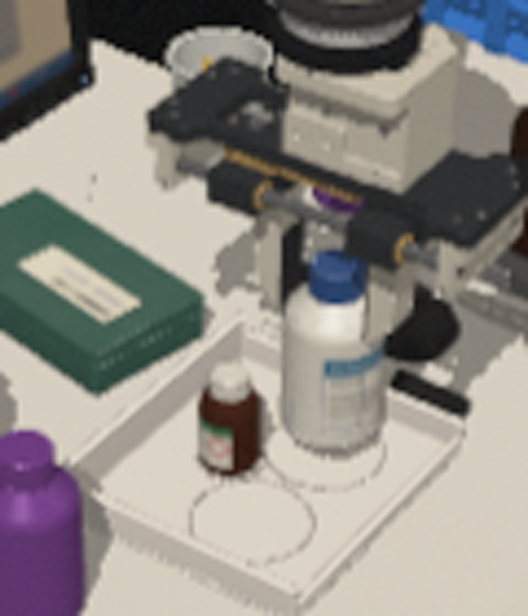

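View pics/w9.png

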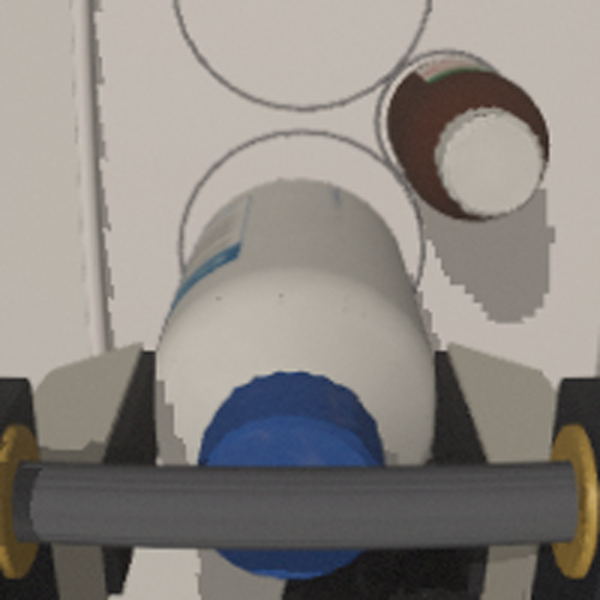

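White is held firmly, about 0.15 kg, and the small bottle is undisturbed. When I place it in the side tray, the gripper body would sit lower than amber's cap. So I'll turn the jaws to the world y direction before lowering. Raising first.

Emit:
arm_command --plan '[{"tx": -1,"ty": 0,"tz": 0,"wx": 0,"wy": 0,"wz": 0,"jaw": -0.3},{"tx": -2,"ty": 0,"tz": 0,"wx": 0,"wy": 0,"wz": 0,"jaw": -0.3},{"tx": -2.5,"ty": 0,"tz": 0,"wx": 0,"wy": 0,"wz": 0,"jaw": -0.3},{"tx": -2.5,"ty": 0,"tz": 0,"wx": 0,"wy": 0,"wz": 0,"jaw": -0.3},{"tx": -2,"ty": 0,"tz": 0,"wx": 0,"wy": 0,"wz": 0,"jaw": -0.3},{"tx": -1,"ty": -1,"tz": 0,"wx": 0,"wy": 0,"wz": 0,"jaw": -0.3},{"tx": 0,"ty": -2,"tz": -0.5,"wx": 0,"wy": 0,"wz": 0,"jaw": -0.3},{"tx": 0,"ty": -3,"tz": -1,"wx": 0,"wy": 0,"wz": 0,"jaw": -0.3},{"tx": 0,"ty": -3,"tz": -1,"wx": 0,"wy": 0,"wz": 0,"jaw": -0.3},{"tx": 0,"ty": -3,"tz": -1,"wx": 0,"wy": 0,"wz": 0,"jaw": -0.3},{"tx": 0,"ty": -3,"tz": -1,"wx": 0,"wy": 0,"wz": 0,"jaw": -0.3},{"tx": 0,"ty": -3,"tz": -1,"wx": 0,"wy": 0,"wz": 0,"jaw": -0.3},{"tx": 0,"ty": -3,"tz": -1,"wx": 0,"wy": 0,"wz": 0,"jaw": -0.3},{"tx": 0,"ty": -2,"tz": -1,"wx": 0,"wy": 0,"wz": 0,"jaw": -0.3},{"tx": 0,"ty": -1,"tz": -0.5,"wx": 0,"wy": 0,"wz": 0,"jaw": -0.3},{"tx": 0,"ty": 0,"tz": 0,"wx": 0,"wy": 0,"wz": 0,"jaw": -0.3}]'

```text
time: 16.9
tool_pos: [434.8, -346.0, 205.3]
tcp_rot: [2.417, 1.57, 2.504]
contact_force: [-0.0, 0.3, -1.6]
grip_width: 49.2
```

```bash
python3 - <<'E'
from h import *
goto([420,-361,205],-1.5)
E
```

```text
t 16.9 p [ 434.8 -346.   205.3] jawyaw 0.0867 joints [-0.81  0.41  1.47 -0.    1.26 -0.9 ] F [-0.   0.3 -1.6] grip 49.2
tool axes
 [[-0.001 -0.087  0.996]
 [ 0.001  0.996  0.087]
 [-1.     0.001 -0.001]]
shift cm (tool) [ 0.03 -1.37 -1.6 ] turn [ 1.587e+00 -1.000e-03  0.000e+00]
shift in goal axes [ 0.03 -1.58  1.39]
```

Emit:
arm_command --plan '[{"tx": 0,"ty": -0.7,"tz": -0.8,"wx": 0,"wy": 0,"wz": 0,"jaw": -0.3},{"tx": 0,"ty": -0.7,"tz": -0.8,"wx": 0,"wy": 0,"wz": 0,"jaw": -0.3},{"tx": 0,"ty": 0,"tz": 0,"wx": 0.067,"wy": 0,"wz": 0,"jaw": -0.3},{"tx": 0,"ty": 0,"tz": 0,"wx": 0.12,"wy": 0,"wz": 0,"jaw": -0.3},{"tx": 0,"ty": 0,"tz": 0,"wx": 0.14,"wy": 0,"wz": 0,"jaw": -0.3},{"tx": 0,"ty": 0,"tz": 0,"wx": 0.14,"wy": 0,"wz": 0,"jaw": -0.3},{"tx": 0,"ty": 0,"tz": 0,"wx": 0.14,"wy": 0,"wz": 0,"jaw": -0.3},{"tx": 0,"ty": 0,"tz": 0,"wx": 0.14,"wy": 0,"wz": 0,"jaw": -0.3},{"tx": 0,"ty": 0,"tz": 0,"wx": 0.14,"wy": 0,"wz": 0,"jaw": -0.3},{"tx": 0,"ty": 0,"tz": 0,"wx": 0.14,"wy": 0,"wz": 0,"jaw": -0.3},{"tx": 0,"ty": 0,"tz": 0,"wx": 0.14,"wy": 0,"wz": 0,"jaw": -0.3},{"tx": 0,"ty": 0,"tz": 0,"wx": 0.14,"wy": 0,"wz": 0,"jaw": -0.3},{"tx": 0,"ty": 0,"tz": 0,"wx": 0.14,"wy": 0,"wz": 0,"jaw": -0.3},{"tx": 0,"ty": 0,"tz": 0,"wx": 0.12,"wy": 0,"wz": 0,"jaw": -0.3},{"tx": 0,"ty": 0,"tz": 0,"wx": 0.02,"wy": 0,"wz": 0,"jaw": -0.3},{"tx": 0,"ty": 0,"tz": 0,"wx": 0,"wy": 0,"wz": 0,"jaw": -0.3},{"tx": 0,"ty": 0,"tz": 0,"wx": 0,"wy": 0,"wz": 0,"jaw": -0.3}]'

```text
time: 18.6
tool_pos: [420.9, -360.1, 205.9]
tcp_rot: [0.023, 1.571, -1.472]
contact_force: [-0.1, 0.1, -1.8]
grip_width: 49.3
```

```bash
python3 - <<'E'
from h import *
goto([420,-361,80],-1.5)
cv2.imwrite('pics/w10.png',imaging.capture('wrist'))
o,p,M=state();np.savez('pose10.npz',p=p,M=M)
E
```

```text
t 18.6 p [ 420.9 -360.1  205.9] jawyaw -1.4954 joints [-0.85  0.41  1.47 -0.    1.26  0.65] F [-0.1  0.1 -1.8] grip 49.3
tool axes
 [[ 0.     0.997  0.075]
 [-0.     0.075 -0.997]
 [-1.     0.     0.   ]]
shift cm (tool) [12.59 -0.1   0.08] turn [ 0.005  0.    -0.   ]
shift in goal axes [12.59 -0.1   0.09]
```

View pics/w10.png

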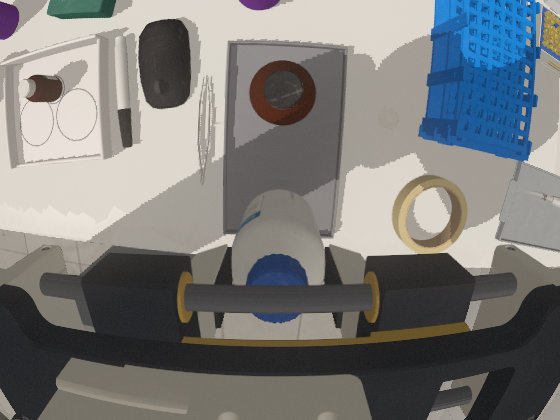

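The white bottle hangs in line with the side tray's mid axis, and amber is clear ahead at (285,92). Lowering.

Emit:
arm_command --plan '[{"tx": 1,"ty": 0,"tz": 0,"wx": 0,"wy": 0,"wz": 0,"jaw": -0.3},{"tx": 2,"ty": 0,"tz": 0,"wx": 0,"wy": 0,"wz": 0,"jaw": -0.3},{"tx": 2,"ty": 0,"tz": 0,"wx": 0,"wy": 0,"wz": 0,"jaw": -0.3},{"tx": 2,"ty": 0,"tz": 0,"wx": 0,"wy": 0,"wz": 0,"jaw": -0.3},{"tx": 2,"ty": 0,"tz": 0,"wx": 0,"wy": 0,"wz": 0,"jaw": -0.3},{"tx": 2,"ty": 0,"tz": 0,"wx": 0,"wy": 0,"wz": 0,"jaw": -0.3},{"tx": 1,"ty": 0,"tz": 0,"wx": 0,"wy": 0,"wz": 0,"jaw": -0.3},{"tx": 0.5,"ty": 0,"tz": 0,"wx": 0,"wy": 0,"wz": 0,"jaw": -0.3},{"tx": 0.2,"ty": 0,"tz": 0,"wx": 0,"wy": 0,"wz": 0,"jaw": -0.3},{"tx": 0,"ty": 0,"tz": 0,"wx": 0,"wy": 0,"wz": 0,"jaw": -0.3},{"tx": 0,"ty": 0,"tz": 0,"wx": 0,"wy": 0,"wz": 0,"jaw": -0.3}]'

```text
time: 19.75
tool_pos: [421.3, -360.6, 79.6]
tcp_rot: [0.611, 1.569, -0.887]
contact_force: [-0.3, -0.1, -1.0]
grip_width: 49.2
```

Emit:
arm_command --plan '[{"tx": 0.3,"ty": 0,"tz": 0,"wx": 0,"wy": 0,"wz": 0,"jaw": -0.3},{"tx": 0.2,"ty": 0,"tz": 0,"wx": 0,"wy": 0,"wz": 0,"jaw": -0.3},{"tx": 0.12,"ty": 0,"tz": 0,"wx": 0,"wy": 0,"wz": 0,"jaw": -0.3},{"tx": 0,"ty": 0,"tz": 0,"wx": 0,"wy": 0,"wz": 0,"jaw": -0.3},{"tx": 0,"ty": 0,"tz": 0,"wx": 0,"wy": 0,"wz": 0,"jaw": -0.3}]'

```text
time: 20.25
tool_pos: [421.0, -360.2, 72.7]
tcp_rot: [0.389, 1.571, -1.109]
contact_force: [-0.5, -0.1, -0.1]
grip_width: 49.4
```

Emit:
arm_command --plan '[{"tx": 0.03,"ty": 0,"tz": 0,"wx": 0,"wy": 0,"wz": 0,"jaw": -0.3},{"tx": 0,"ty": 0,"tz": 0,"wx": 0,"wy": 0,"wz": 0,"jaw": -0.3},{"tx": 0,"ty": 0,"tz": 0,"wx": 0,"wy": 0,"wz": 0,"jaw": 0.2},{"tx": 0,"ty": 0,"tz": 0,"wx": 0,"wy": 0,"wz": 0,"jaw": 0.5},{"tx": 0,"ty": 0,"tz": 0,"wx": 0,"wy": 0,"wz": 0,"jaw": 1},{"tx": 0,"ty": 0,"tz": 0,"wx": 0,"wy": 0,"wz": 0,"jaw": 1},{"tx": 0,"ty": 0,"tz": 0,"wx": 0,"wy": 0,"wz": 0,"jaw": 1},{"tx": -1,"ty": 0,"tz": 0,"wx": 0,"wy": 0,"wz": 0,"jaw": 1},{"tx": -2,"ty": 0,"tz": 0,"wx": 0,"wy": 0,"wz": 0,"jaw": 1},{"tx": -3,"ty": 0,"tz": 0,"wx": 0,"wy": 0,"wz": 0,"jaw": 1},{"tx": -3,"ty": 0,"tz": 0,"wx": 0,"wy": 0,"wz": 0,"jaw": 1},{"tx": -3,"ty": 0,"tz": 0,"wx": 0,"wy": 0,"wz": 0,"jaw": 1},{"tx": -2,"ty": 0,"tz": 0,"wx": 0,"wy": 0,"wz": 0,"jaw": 1},{"tx": -1,"ty": 0,"tz": 0,"wx": 0,"wy": 0,"wz": 0,"jaw": 1},{"tx": 0,"ty": 0,"tz": 0,"wx": 0,"wy": 0,"wz": 0,"jaw": 1}]'

```text
time: 21.75
tool_pos: [421.3, -360.6, 223.9]
tcp_rot: [0.632, 1.568, -0.866]
contact_force: [1.0, 0.5, -0.4]
grip_width: 92.1
```

```bash
python3 - <<'E'
from h import *
goto([500,-60,200],-1.5)
o,p,M=state();np.savez('pose11.npz',p=p,M=M)
cv2.imwrite('pics/w11.png',imaging.capture('wrist'))
d=np.load('pose1.npz'); # purple bottles near tray from w2.png
print(wback([[330,56],[413,99]],[106,106],d['p'],d['M']).round(1))
E
```

```text
t 21.75 p [ 421.3 -360.6  223.9] jawyaw -1.498 joints [-0.85  0.39  1.44 -0.    1.3   0.65] F [ 1.   0.5 -0.4] grip 92.1
tool axes
 [[ 0.002  0.997  0.073]
 [-0.002  0.073 -0.997]
 [-1.     0.002  0.002]]
shift cm (tool) [  2.34  10.03 -29.41] turn [ 0.002  0.002 -0.002]
shift in goal axes [  2.39   9.97 -29.43]
[[539.8  84.1 106. ]
 [640.4  51.2 106. ]]
```

View pics/w11.png

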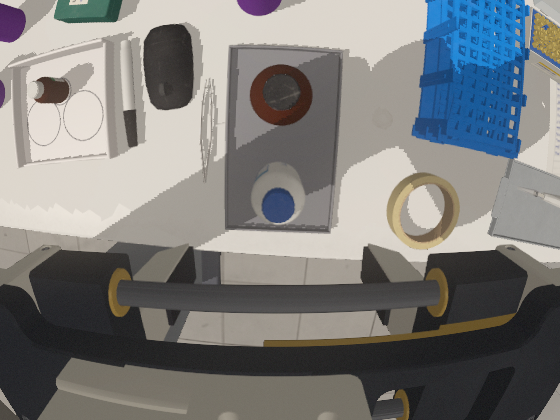

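```bash
python3 - <<'E'
from h import *
for z in (0,60,120,200): print(z,back('top',[[165,131],[348,131],[150,60],[355,62]],z)[:,:2].round(0).tolist(), back('scene',[[125,225],[260,140]],z)[:,:2].round(0).tolist())
im=cv2.imread('pics/scene0.png'); crop(im,80,40,300,240,3.5,'pics/mon.png')
E
```

```text
0 [[774.0, 281.0], [812.0, -233.0], [993.0, 356.0], [1032.0, -246.0]] [[872.0, 177.0], [902.0, -352.0]]
60 [[748.0, 261.0], [785.0, -223.0], [955.0, 331.0], [991.0, -235.0]] [[802.0, 214.0], [829.0, -276.0]]
120 [[723.0, 241.0], [757.0, -214.0], [917.0, 307.0], [951.0, -225.0]] [[732.0, 251.0], [756.0, -199.0]]
200 [[689.0, 213.0], [720.0, -201.0], [866.0, 274.0], [897.0, -212.0]] [[638.0, 300.0], [660.0, -97.0]]
```

View pics/mon.png

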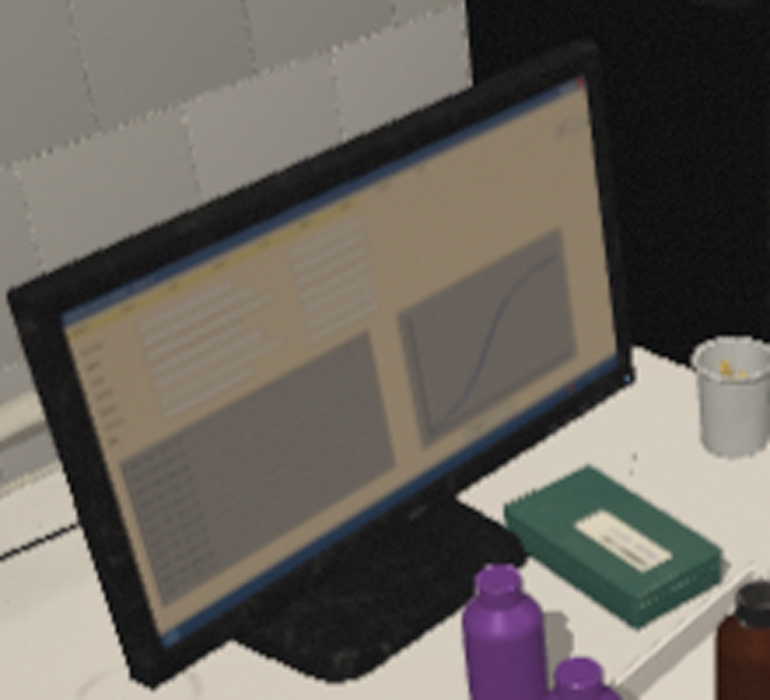

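Emit:
arm_command --plan '[{"tx": 0,"ty": 0.5,"tz": -1,"wx": 0,"wy": 0,"wz": 0,"jaw": 1},{"tx": 0,"ty": 1,"tz": -2.2,"wx": 0,"wy": 0,"wz": 0,"jaw": 1},{"tx": 0,"ty": 1.3,"tz": -3,"wx": 0,"wy": 0,"wz": 0,"jaw": 1},{"tx": 0,"ty": 1.3,"tz": -3,"wx": 0,"wy": 0,"wz": 0,"jaw": 1},{"tx": 0,"ty": 1.3,"tz": -3,"wx": 0,"wy": 0,"wz": 0,"jaw": 1},{"tx": 0,"ty": 1.3,"tz": -3,"wx": 0,"wy": 0,"wz": 0,"jaw": 1},{"tx": 0,"ty": 1.3,"tz": -3,"wx": 0,"wy": 0,"wz": 0,"jaw": 1},{"tx": 0,"ty": 1.3,"tz": -3,"wx": 0,"wy": 0,"wz": 0,"jaw": 1},{"tx": 0,"ty": 1.3,"tz": -3,"wx": 0,"wy": 0,"wz": 0,"jaw": 1},{"tx": 0.5,"ty": 1.3,"tz": -3,"wx": 0,"wy": 0,"wz": 0,"jaw": 1},{"tx": 1,"ty": 0.8,"tz": -1.4,"wx": 0,"wy": 0,"wz": 0,"jaw": 0.6},{"tx": 0.5,"ty": 0.4,"tz": -0.6,"wx": 0,"wy": 0,"wz": 0,"jaw": 0.6},{"tx": 0,"ty": 0,"tz": 0,"wx": 0,"wy": 0,"wz": 0,"jaw": 0.6},{"tx": 0,"ty": 0,"tz": 0,"wx": 0,"wy": 0,"wz": 0,"jaw": 0.6}]'

```text
time: 23.2
tool_pos: [530.0, -59.8, 201.9]
tcp_rot: [-1.568, 1.57, -3.067]
contact_force: [-0.8, -0.5, 0.1]
grip_width: 73.8
```

```bash
python3 - <<'E'
from h import *
goto([530,-59.5,110],-1.484)
o,p,M=state();np.savez('pose12.npz',p=p,M=M)
im=imaging.capture('wrist');cv2.imwrite('pics/w12.png',im)
E
```

```text
t 23.2 p [530.  -59.8 201.9] jawyaw -1.4981 joints [-0.26  0.38  1.53 -0.    1.23  1.24] F [-0.8 -0.5  0.1] grip 73.8
tool axes
 [[-0.001  0.997  0.073]
 [-0.     0.073 -0.997]
 [-1.    -0.001  0.   ]]
shift cm (tool) [ 9.19  0.01 -0.03] turn [-0.014 -0.     0.001]
shift in goal axes [ 9.19  0.   -0.03]
```

View pics/w12.png

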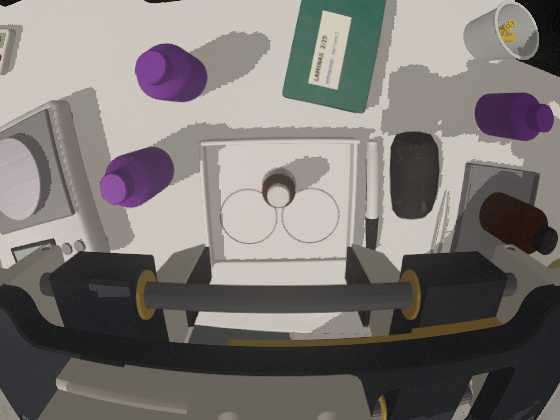

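```bash
python3 - <<'E'
from h import *
d=np.load('pose12.npz')
print(wback([[278,196]],66,d['p'],d['M']).round(1))
im=cv2.imread('pics/w12.png');crop(im,230,150,330,250,6,'pics/w12c.png')
E
```

```text
[[530.6 -59.9  66. ]]
```

View pics/w12c.png

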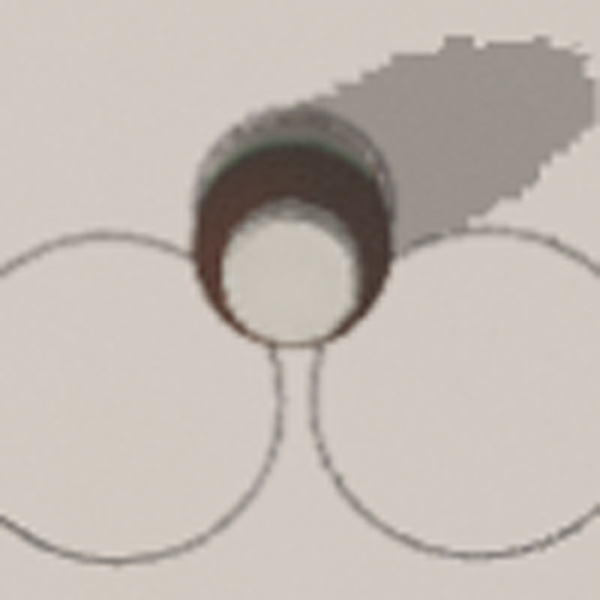

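Confirmed: the small brown bottle has its white cap at (278,196), under the jaw centre to within 1 mm. Descending.

Emit:
arm_command --plan '[{"tx": 1,"ty": 0,"tz": 0,"wx": -0.014,"wy": 0,"wz": 0,"jaw": 0.6},{"tx": 2,"ty": 0,"tz": 0,"wx": 0,"wy": 0,"wz": 0,"jaw": 0.6},{"tx": 2,"ty": 0,"tz": 0,"wx": 0,"wy": 0,"wz": 0,"jaw": 0.6},{"tx": 2,"ty": 0,"tz": 0,"wx": 0,"wy": 0,"wz": 0,"jaw": 0.6},{"tx": 2,"ty": 0,"tz": 0,"wx": 0,"wy": 0,"wz": 0,"jaw": 0.6},{"tx": 2,"ty": 0,"tz": 0,"wx": 0,"wy": 0,"wz": 0,"jaw": 0.6},{"tx": 2,"ty": 0,"tz": 0,"wx": 0,"wy": 0,"wz": 0,"jaw": 0.6},{"tx": 1.5,"ty": 0,"tz": 0,"wx": 0,"wy": 0,"wz": 0,"jaw": 0.6},{"tx": 1,"ty": 0,"tz": 0,"wx": 0,"wy": 0,"wz": 0,"jaw": 0.6},{"tx": 0.4,"ty": 0,"tz": 0,"wx": 0,"wy": 0,"wz": 0,"jaw": 0.6},{"tx": 0,"ty": 0,"tz": 0,"wx": 0,"wy": 0,"wz": 0,"jaw": 0.6},{"tx": 0,"ty": 0,"tz": 0,"wx": 0,"wy": 0,"wz": 0,"jaw": 0.6}]'

```text
time: 24.45
tool_pos: [530.8, -59.7, 43.9]
tcp_rot: [1.133, 1.57, -0.351]
contact_force: [0.6, -0.5, -0.1]
grip_width: 73.4
```

```bash
python3 - <<'E'
from h import *
goto([530.3,-59.8,34],-1.484)
E
```

```text
t 24.45 p [530.8 -59.7  43.9] jawyaw -1.484 joints [-0.26  0.57  1.72 -0.    0.85  1.23] F [ 0.6 -0.5 -0.1] grip 73.4
tool axes
 [[ 0.001  0.996  0.087]
 [-0.     0.087 -0.996]
 [-1.     0.001  0.001]]
shift cm (tool) [ 0.99 -0.05  0.01] turn [-0.     0.001 -0.001]
shift in goal axes [ 0.99 -0.05  0.01]
```

Emit:
arm_command --plan '[{"tx": 0.5,"ty": 0,"tz": 0,"wx": 0,"wy": 0,"wz": 0,"jaw": 0.6},{"tx": 0.5,"ty": 0,"tz": 0,"wx": 0,"wy": 0,"wz": 0,"jaw": 0.4},{"tx": 0,"ty": 0,"tz": 0,"wx": 0,"wy": 0,"wz": 0,"jaw": 0.1},{"tx": 0,"ty": 0,"tz": 0,"wx": 0,"wy": 0,"wz": 0,"jaw": 0},{"tx": 0,"ty": 0,"tz": 0,"wx": 0,"wy": 0,"wz": 0,"jaw": -0.1},{"tx": 0,"ty": 0,"tz": 0,"wx": 0,"wy": 0,"wz": 0,"jaw": -0.2},{"tx": 0,"ty": 0,"tz": 0,"wx": 0,"wy": 0,"wz": 0,"jaw": -0.3},{"tx": 0,"ty": 0,"tz": 0,"wx": 0,"wy": 0,"wz": 0,"jaw": -0.45},{"tx": 0,"ty": 0,"tz": 0,"wx": 0,"wy": 0,"wz": 0,"jaw": -0.6},{"tx": 0,"ty": 0,"tz": 0,"wx": 0,"wy": 0,"wz": 0,"jaw": -0.6}]'

```text
time: 25.45
tool_pos: [530.5, -59.5, 33.4]
tcp_rot: [0.814, 1.57, -0.67]
contact_force: [-0.1, -1.2, 1.7]
grip_width: 32.4
```

```bash
python3 - <<'E'
from h import *
goto([530.3,-59.8,34],-1.484)
E
```

```text
t 25.45 p [530.5 -59.5  33.4] jawyaw -1.484 joints [-0.26  0.58  1.73 -0.    0.83  1.23] F [-0.1 -1.2  1.7] grip 32.4
tool axes
 [[ 0.     0.996  0.087]
 [-0.     0.087 -0.996]
 [-1.     0.     0.   ]]
shift cm (tool) [-0.06 -0.02  0.02] turn [ 0.  0. -0.]
shift in goal axes [-0.06 -0.02  0.02]
```

Emit:
arm_command --plan '[{"tx": -0.3,"ty": 0,"tz": 0,"wx": 0,"wy": 0,"wz": 0,"jaw": -0.6},{"tx": -0.7,"ty": 0,"tz": 0,"wx": 0,"wy": 0,"wz": 0,"jaw": -0.6},{"tx": -1,"ty": 0,"tz": 0,"wx": 0,"wy": 0,"wz": 0,"jaw": -0.6},{"tx": -1,"ty": 0,"tz": 0,"wx": 0,"wy": 0,"wz": 0,"jaw": -0.6},{"tx": 0,"ty": 0,"tz": 0,"wx": 0,"wy": 0,"wz": 0,"jaw": -0.6}]'

```text
time: 25.95
tool_pos: [531.6, -59.7, 65.3]
tcp_rot: [1.212, 1.567, -0.272]
contact_force: [0.4, 0.4, -1.0]
grip_width: 31.8
```

```bash
python3 - <<'E'
from h import *
goto([530.3,-59.8,34],-1.484)
crop(imaging.capture('scene'),240,130,360,270,4.4,'pics/s13.png')
crop(imaging.capture('wrist'),180,130,380,330,3,'pics/w13.png')
E
```

```text
t 25.95 p [531.6 -59.7  65.3] jawyaw -1.484 joints [-0.26  0.54  1.7  -0.    0.9   1.23] F [ 0.4  0.4 -1. ] grip 31.8
tool axes
 [[ 0.004  0.996  0.087]
 [-0.001  0.087 -0.996]
 [-1.     0.003  0.001]]
shift cm (tool) [ 3.13 -0.14 -0.01] turn [ 0.     0.001 -0.003]
shift in goal axes [ 3.13 -0.13 -0.  ]
```

View pics/s13.png

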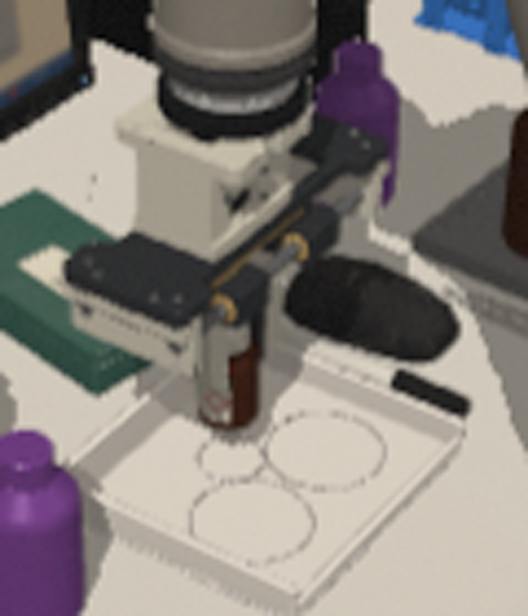

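View pics/w13.png

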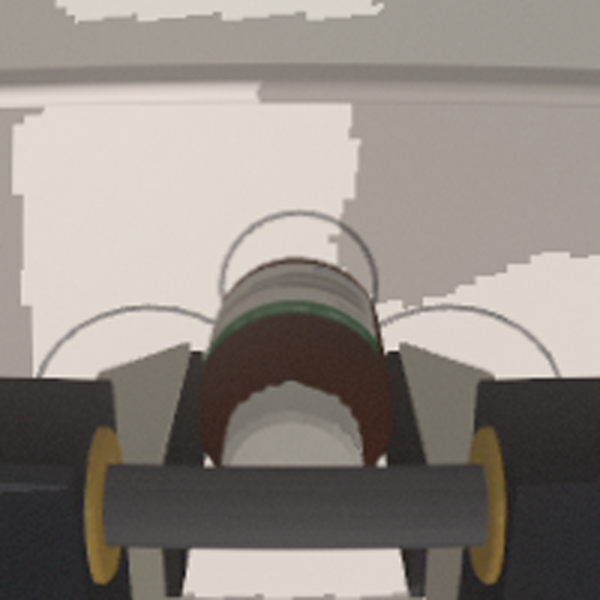

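Emit:
arm_command --plan '[{"tx": -2,"ty": 0,"tz": 0,"wx": 0,"wy": 0,"wz": 0,"jaw": -0.6},{"tx": -3,"ty": 0,"tz": 0,"wx": 0,"wy": 0,"wz": 0,"jaw": -0.6},{"tx": -3,"ty": 0,"tz": 0,"wx": 0,"wy": 0,"wz": 0,"jaw": -0.6},{"tx": -3,"ty": 0,"tz": 0,"wx": 0,"wy": 0,"wz": 0,"jaw": -0.6},{"tx": -3,"ty": 0,"tz": 0,"wx": 0,"wy": 0,"wz": 0,"jaw": -0.6},{"tx": -2,"ty": 0.1,"tz": -1,"wx": 0,"wy": 0,"wz": 0,"jaw": -0.6},{"tx": -1.5,"ty": 0.2,"tz": -2,"wx": 0,"wy": 0,"wz": 0,"jaw": -0.6},{"tx": 0,"ty": 0.25,"tz": -3,"wx": 0,"wy": 0,"wz": 0,"jaw": -0.6},{"tx": 0,"ty": 0.25,"tz": -3,"wx": 0,"wy": 0,"wz": 0,"jaw": -0.6},{"tx": 0,"ty": 0.25,"tz": -3,"wx": 0,"wy": 0,"wz": 0,"jaw": -0.6},{"tx": 0,"ty": 0.25,"tz": -3,"wx": 0,"wy": 0,"wz": 0,"jaw": -0.6},{"tx": 0,"ty": 0.25,"tz": -3,"wx": 0,"wy": 0,"wz": 0,"jaw": -0.6},{"tx": 0,"ty": 0.25,"tz": -3,"wx": 0,"wy": 0,"wz": 0,"jaw": -0.6},{"tx": 0,"ty": 0.25,"tz": -3,"wx": 0,"wy": 0,"wz": 0,"jaw": -0.6},{"tx": 0,"ty": 0.2,"tz": -2,"wx": 0,"wy": 0,"wz": 0,"jaw": -0.6},{"tx": 0,"ty": 0.1,"tz": -1,"wx": 0,"wy": 0,"wz": 0,"jaw": -0.6},{"tx": 0,"ty": 0,"tz": 0,"wx": 0,"wy": 0,"wz": 0,"jaw": -0.6},{"tx": 0,"ty": 0,"tz": 0,"wx": 0,"wy": 0,"wz": 0,"jaw": -0.6}]'

```text
time: 27.85
tool_pos: [530.3, 210.9, 238.0]
tcp_rot: [-0.732, 1.57, -2.216]
contact_force: [0.5, -0.6, -0.6]
grip_width: 32.3
```

```bash
python3 - <<'E'
from h import *
goto([528,263,200],-1.484)
o,p,M=state();np.savez('pose14.npz',p=p,M=M)
im=imaging.capture('wrist');cv2.imwrite('pics/w14.png',im)
E
```

```text
t 27.85 p [530.3 210.9 238. ] jawyaw -1.4841 joints [ 0.24  0.42  1.37 -0.    1.36  1.73] F [ 0.5 -0.6 -0.6] grip 32.3
tool axes
 [[-0.001  0.996  0.087]
 [-0.001  0.087 -0.996]
 [-1.    -0.001  0.001]]
shift cm (tool) [ 3.8   0.22 -5.21] turn [-0.     0.001  0.001]
shift in goal axes [ 3.8   0.22 -5.21]
```

View pics/w14.png

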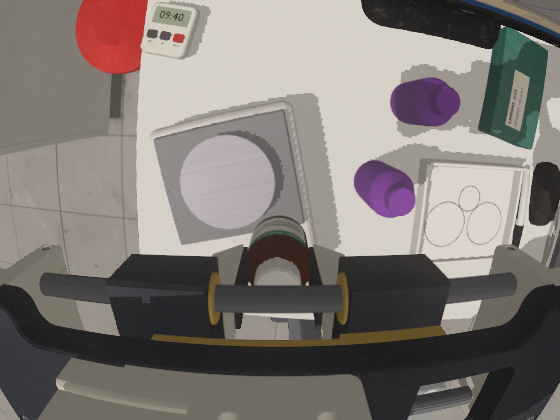

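The pan is fully visible, centred near (227,182). I'll fit its outline.

```bash
python3 - <<'E'
from h import *
im=cv2.imread('pics/w14.png');crop(im,165,120,295,250,5,'pics/w14c.png')
d=np.load('pose14.npz')
E
```

```text
(no output)
```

View pics/w14c.png

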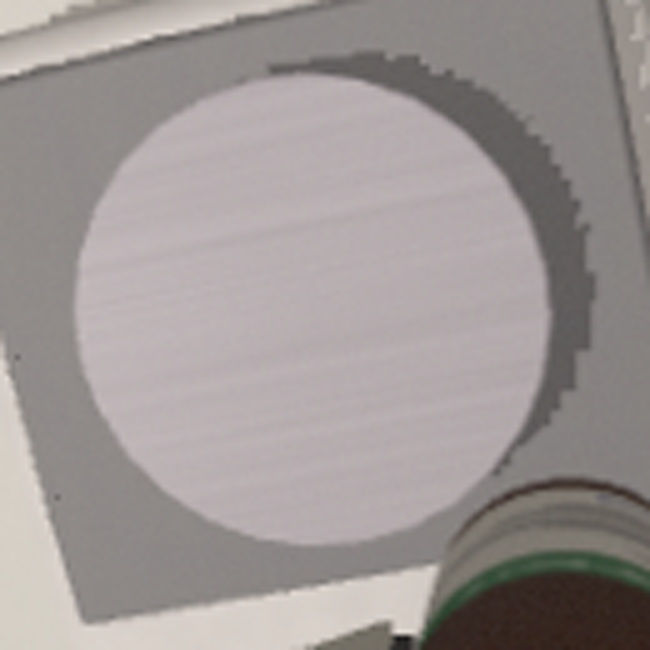

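```bash
python3 - <<'E'
from h import *
d=np.load('pose14.npz')
q=np.array([[75,310],[550,315],[315,72],[330,546],[145,142],[490,150],[135,468],[478,490]])/5+[165,120]
P=wback(q,64,d['p'],d['M']); A=np.c_[2*P[:,:2],np.ones(len(P))]; s=np.linalg.lstsq(A,(P[:,:2]**2).sum(1),rcond=None)[0]
print(P.round(1),s[:2],np.sqrt(s[2]+s[0]**2+s[1]**2))
goto([s[0],s[1],120],-1.484)
E
```

```text
[[528.3 316.9  64. ]
 [535.2 214.2  64. ]
 [582.5 266.9  64. ]
 [479.5 258.2  64. ]
 [565.7 302.4  64. ]
 [568.9 229.5  64. ]
 [493.7 302.7  64. ]
 [495.4 226.5  64. ]] [530.42147703 265.16785278] 51.86198164017737
t 27.9 p [530.4 210.6 238.1] jawyaw -1.4847 joints [ 0.24  0.42  1.37 -0.    1.36  1.73] F [ 0.2 -0.7 -1.5] grip 31.8
tool axes
 [[-0.     0.996  0.086]
 [-0.001  0.086 -0.996]
 [-1.    -0.     0.001]]
shift cm (tool) [11.81  0.47 -5.44] turn [-0.001  0.001  0.   ]
shift in goal axes [11.81  0.47 -5.44]
```

Emit:
arm_command --plan '[{"tx": 0,"ty": 0.15,"tz": -1,"wx": 0,"wy": 0,"wz": 0,"jaw": -0.6},{"tx": 0,"ty": 0.15,"tz": -2,"wx": 0,"wy": 0,"wz": 0,"jaw": -0.6},{"tx": 0,"ty": 0.15,"tz": -1.8,"wx": 0,"wy": 0,"wz": 0,"jaw": -0.6},{"tx": 0,"ty": 0,"tz": -0.6,"wx": 0,"wy": 0,"wz": 0,"jaw": -0.6},{"tx": 1,"ty": 0,"tz": 0,"wx": 0,"wy": 0,"wz": 0,"jaw": -0.6},{"tx": 2,"ty": 0,"tz": 0,"wx": 0,"wy": 0,"wz": 0,"jaw": -0.6},{"tx": 2,"ty": 0,"tz": 0,"wx": 0,"wy": 0,"wz": 0,"jaw": -0.6},{"tx": 2,"ty": 0,"tz": 0,"wx": 0,"wy": 0,"wz": 0,"jaw": -0.6},{"tx": 2,"ty": 0,"tz": 0,"wx": 0,"wy": 0,"wz": 0,"jaw": -0.6},{"tx": 2,"ty": 0,"tz": 0,"wx": 0,"wy": 0,"wz": 0,"jaw": -0.6},{"tx": 1.5,"ty": 0,"tz": 0,"wx": 0,"wy": 0,"wz": 0,"jaw": -0.6},{"tx": 1,"ty": 0,"tz": 0,"wx": 0,"wy": 0,"wz": 0,"jaw": -0.6},{"tx": 0.5,"ty": 0,"tz": 0,"wx": 0,"wy": 0,"wz": 0,"jaw": -0.6},{"tx": 0,"ty": 0,"tz": 0,"wx": 0,"wy": 0,"wz": 0,"jaw": -0.6},{"tx": 0,"ty": 0,"tz": 0,"wx": 0,"wy": 0,"wz": 0,"jaw": -0.6}]'

```text
time: 29.4
tool_pos: [530.6, 265.8, 98.9]
tcp_rot: [1.68, 1.57, 0.196]
contact_force: [0.6, 0.8, -0.2]
grip_width: 32.1
```

```bash
python3 - <<'E'
from h import *
goto([530.4,265,91.4],-1.484)
E
```

```text
t 29.4 p [530.6 265.8  98.9] jawyaw -1.4841 joints [ 0.34  0.58  1.49 -0.    1.06  1.82] F [ 0.6  0.8 -0.2] grip 32.1
tool axes
 [[ 0.001  0.996  0.087]
 [ 0.     0.087 -0.996]
 [-1.     0.001 -0.   ]]
shift cm (tool) [ 0.75 -0.03  0.08] turn [-0.    -0.    -0.001]
shift in goal axes [ 0.75 -0.03  0.08]
```

Emit:
arm_command --plan '[{"tx": 0.3,"ty": 0,"tz": 0.05,"wx": 0,"wy": 0,"wz": 0,"jaw": -0.6},{"tx": 0.25,"ty": 0,"tz": 0,"wx": 0,"wy": 0,"wz": 0,"jaw": -0.6},{"tx": 0.15,"ty": 0,"tz": 0,"wx": 0,"wy": 0,"wz": 0,"jaw": -0.6},{"tx": 0,"ty": 0,"tz": 0,"wx": 0,"wy": 0,"wz": 0,"jaw": -0.6},{"tx": 0,"ty": 0,"tz": 0,"wx": 0,"wy": 0,"wz": 0,"jaw": -0.6}]'

```text
time: 29.9
tool_pos: [530.3, 265.3, 91.4]
tcp_rot: [1.295, 1.57, -0.189]
contact_force: [0.4, -0.7, 1.4]
grip_width: 32.2
```

Emit:
arm_command --plan '[{"tx": 0,"ty": 0,"tz": 0,"wx": 0,"wy": 0,"wz": 0,"jaw": -0.2},{"tx": 0,"ty": 0,"tz": 0,"wx": 0,"wy": 0,"wz": 0,"jaw": 0.1},{"tx": 0,"ty": 0,"tz": 0,"wx": 0,"wy": 0,"wz": 0,"jaw": 0.6},{"tx": 0,"ty": 0,"tz": 0,"wx": 0,"wy": 0,"wz": 0,"jaw": 0.6},{"tx": 0,"ty": 0,"tz": 0,"wx": 0,"wy": 0,"wz": 0,"jaw": 0.6},{"tx": 0,"ty": 0,"tz": 0,"wx": 0,"wy": 0,"wz": 0,"jaw": 0.6},{"tx": -1,"ty": 0,"tz": 0,"wx": 0,"wy": 0,"wz": 0,"jaw": 0.6},{"tx": -2,"ty": 0,"tz": 0,"wx": 0,"wy": 0,"wz": 0,"jaw": 0.6},{"tx": -3,"ty": 0,"tz": 0,"wx": 0,"wy": 0,"wz": 0,"jaw": 1},{"tx": -3,"ty": 0,"tz": 0,"wx": 0,"wy": 0,"wz": 0,"jaw": 1},{"tx": -3,"ty": 0,"tz": 0,"wx": 0,"wy": 0,"wz": 0,"jaw": 1},{"tx": -2,"ty": 0,"tz": 0,"wx": 0,"wy": 0,"wz": 0,"jaw": 1},{"tx": 0,"ty": 0,"tz": 0,"wx": 0,"wy": 0,"wz": 0,"jaw": 1},{"tx": 0,"ty": 0,"tz": 0,"wx": 0,"wy": 0,"wz": 0,"jaw": 1}]'

```text
time: 31.3
tool_pos: [530.1, 265.3, 231.5]
tcp_rot: [1.672, 1.57, 0.188]
contact_force: [-0.6, 0.3, 0.3]
grip_width: 92.0
```

```bash
python3 - <<'E'
from h import *
goto([421,-360.4,230],-1.498)
o,p,M=state();np.savez('pose15.npz',p=p,M=M)
im=imaging.capture('wrist');cv2.imwrite('pics/w15.png',im)
crop(imaging.capture('scene'),125,205,275,345,4,'pics/s15.png')
E
```

```text
t 31.3 p [530.1 265.3 231.5] jawyaw -1.484 joints [ 0.33  0.46  1.31 -0.    1.36  1.82] F [-0.6  0.3  0.3] grip 92.0
tool axes
 [[ 0.001  0.996  0.087]
 [ 0.     0.087 -0.996]
 [-1.     0.001 -0.   ]]
shift cm (tool) [  0.14 -16.3   61.38] turn [ 0.014 -0.    -0.001]
shift in goal axes [  0.15 -15.43  61.61]
```

View pics/w15.png

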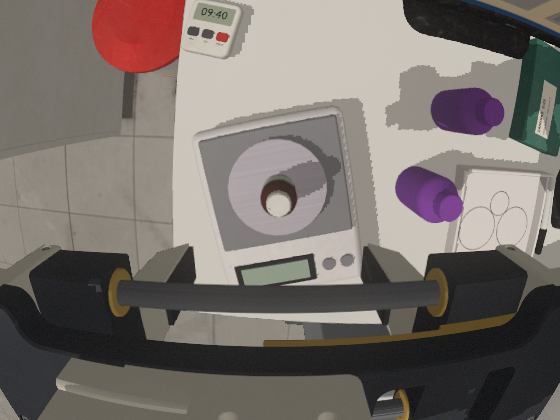

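View pics/s15.png

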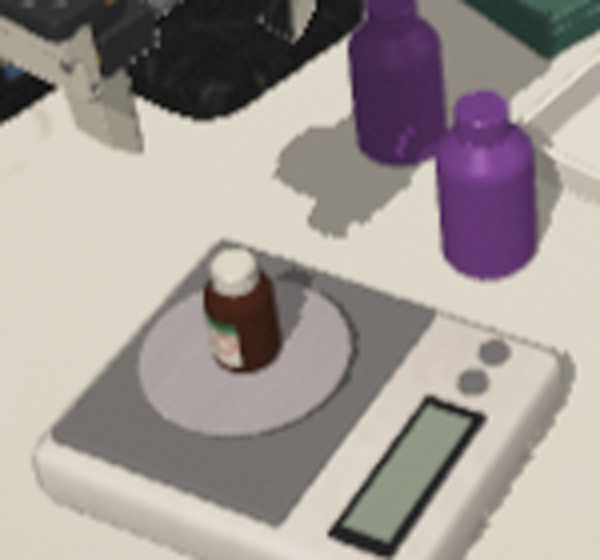

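```bash
python3 - <<'E'
from h import *
d=np.load('pose15.npz')
print(wback([[278,204],[228,187],[327,188],[277,139],[279,238]],[124,64,64,64,64],d['p'],d['M']).round(1))
E
```

```text
[[530.9 265.2 124. ]
 [528.3 317.2  64. ]
 [536.2 214.4  64. ]
 [582.  270.7  64. ]
 [476.5 259.3  64. ]]
```

The small bottle stands upright on the pan, 0.5 mm from the centre measured. Now back to fetch the white bottle.

Emit:
arm_command --plan '[{"tx": 0,"ty": -0.2,"tz": 1,"wx": 0,"wy": 0,"wz": 0,"jaw": 1},{"tx": 0,"ty": -0.6,"tz": 2.4,"wx": 0,"wy": 0,"wz": 0,"jaw": 1},{"tx": 0,"ty": -0.9,"tz": 3.5,"wx": 0,"wy": 0,"wz": 0,"jaw": 1},{"tx": 0,"ty": -1,"tz": 3.5,"wx": 0,"wy": 0,"wz": 0,"jaw": 1},{"tx": 0,"ty": -1,"tz": 3.5,"wx": 0,"wy": 0,"wz": 0,"jaw": 1},{"tx": 0,"ty": -1,"tz": 3.5,"wx": 0,"wy": 0,"wz": 0,"jaw": 1},{"tx": 0,"ty": -1,"tz": 3.5,"wx": 0,"wy": 0,"wz": 0,"jaw": 1},{"tx": 0,"ty": -1,"tz": 3.5,"wx": 0,"wy": 0,"wz": 0,"jaw": 1},{"tx": 0,"ty": -1,"tz": 3.5,"wx": 0,"wy": 0,"wz": 0,"jaw": 1},{"tx": 0,"ty": -1,"tz": 3.5,"wx": 0,"wy": 0,"wz": 0,"jaw": 1},{"tx": 0,"ty": -1,"tz": 3.5,"wx": 0,"wy": 0,"wz": 0,"jaw": 1},{"tx": 0,"ty": -1,"tz": 3.5,"wx": 0,"wy": 0,"wz": 0,"jaw": 1},{"tx": 0,"ty": -1,"tz": 3.5,"wx": 0,"wy": 0,"wz": 0,"jaw": 1},{"tx": 0,"ty": -1,"tz": 3.5,"wx": 0,"wy": 0,"wz": 0,"jaw": 1},{"tx": 0,"ty": -1,"tz": 3.5,"wx": 0,"wy": 0,"wz": 0,"jaw": 1},{"tx": 0,"ty": -1,"tz": 3.5,"wx": 0,"wy": 0,"wz": 0,"jaw": 1},{"tx": 0,"ty": -1,"tz": 3.5,"wx": 0,"wy": 0,"wz": 0,"jaw": 1},{"tx": 0,"ty": -0.6,"tz": 3.5,"wx": 0,"wy": 0,"wz": 0,"jaw": 1},{"tx": 0,"ty": 0,"tz": 2,"wx": 0,"wy": 0,"wz": 0,"jaw": 1},{"tx": 0,"ty": 0,"tz": 0,"wx": 0,"wy": 0,"wz": 0,"jaw": 1}]'

```text
time: 33.4
tool_pos: [419.8, -363.0, 230.0]
tcp_rot: [-2.049, 1.569, 2.747]
contact_force: [0.0, 0.1, 0.4]
grip_width: 91.7
```

```bash
python3 - <<'E'
from h import *
goto([421,-360.4,215],-1.498)
E
```

```text
t 33.4 p [ 419.8 -363.   230. ] jawyaw -1.4872 joints [-0.85  0.39  1.43 -0.    1.32  0.64] F [0.  0.1 0.4] grip 91.7
tool axes
 [[-0.001  0.997  0.083]
 [ 0.001  0.083 -0.997]
 [-1.    -0.001 -0.001]]
shift cm (tool) [ 1.5   0.14 -0.24] turn [ 0.011 -0.001  0.001]
shift in goal axes [ 1.5   0.14 -0.25]
```

Emit:
arm_command --plan '[{"tx": 1,"ty": 0.1,"tz": -0.25,"wx": 0.011,"wy": 0,"wz": 0,"jaw": 1},{"tx": 2,"ty": 0,"tz": 0,"wx": 0,"wy": 0,"wz": 0,"jaw": 1},{"tx": 2,"ty": 0,"tz": 0,"wx": 0,"wy": 0,"wz": 0,"jaw": 1},{"tx": 2,"ty": 0,"tz": 0,"wx": 0,"wy": 0,"wz": 0,"jaw": 1},{"tx": 2,"ty": 0,"tz": 0,"wx": 0,"wy": 0,"wz": 0,"jaw": 1},{"tx": 2,"ty": 0,"tz": 0,"wx": 0,"wy": 0,"wz": 0,"jaw": 1},{"tx": 2,"ty": 0,"tz": 0,"wx": 0,"wy": 0,"wz": 0,"jaw": 1},{"tx": 1.5,"ty": 0,"tz": 0,"wx": 0,"wy": 0,"wz": 0,"jaw": 1},{"tx": 0.7,"ty": 0,"tz": 0,"wx": 0,"wy": 0,"wz": 0,"jaw": 1},{"tx": 0,"ty": 0,"tz": 0,"wx": 0,"wy": 0,"wz": 0,"jaw": 1},{"tx": 0,"ty": 0,"tz": 0,"wx": 0,"wy": 0,"wz": 0,"jaw": 1}]'

```text
time: 34.5
tool_pos: [422.1, -357.5, 79.8]
tcp_rot: [0.733, 1.57, -0.762]
contact_force: [0.2, 0.4, -0.2]
grip_width: 91.6
```

```bash
python3 - <<'E'
from h import *
goto([421,-360.4,73.5],-1.498)
cv2.imwrite('pics/w16.png',imaging.capture('wrist'))
E
```

```text
t 34.5 p [ 422.1 -357.5   79.8] jawyaw -1.4945 joints [-0.84  0.54  1.63  0.    0.96  0.65] F [ 0.2  0.4 -0.2] grip 91.6
tool axes
 [[ 0.     0.997  0.076]
 [-0.     0.076 -0.997]
 [-1.     0.     0.   ]]
shift cm (tool) [ 0.63 -0.13  0.28] turn [ 0.003  0.    -0.   ]
shift in goal axes [ 0.63 -0.13  0.28]
```

View pics/w16.png

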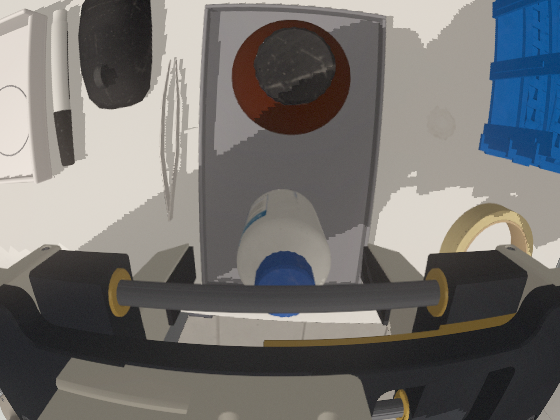

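Emit:
arm_command --plan '[{"tx": 0.3,"ty": -0.13,"tz": 0.28,"wx": 0.003,"wy": 0,"wz": 0,"jaw": 1},{"tx": 0.3,"ty": 0,"tz": 0,"wx": 0,"wy": 0,"wz": 0,"jaw": 1},{"tx": 0,"ty": 0,"tz": 0,"wx": 0,"wy": 0,"wz": 0,"jaw": 0.5},{"tx": 0,"ty": 0,"tz": 0,"wx": 0,"wy": 0,"wz": 0,"jaw": 0.4},{"tx": 0,"ty": 0,"tz": 0,"wx": 0,"wy": 0,"wz": 0,"jaw": 0.3},{"tx": 0,"ty": 0,"tz": 0,"wx": 0,"wy": 0,"wz": 0,"jaw": 0.2},{"tx": 0,"ty": 0,"tz": 0,"wx": 0,"wy": 0,"wz": 0,"jaw": 0.1},{"tx": 0,"ty": 0,"tz": 0,"wx": 0,"wy": 0,"wz": 0,"jaw": -0.1},{"tx": 0,"ty": 0,"tz": 0,"wx": 0,"wy": 0,"wz": 0,"jaw": -0.3},{"tx": 0,"ty": 0,"tz": 0,"wx": 0,"wy": 0,"wz": 0,"jaw": -0.3},{"tx": 0,"ty": 0,"tz": 0,"wx": 0,"wy": 0,"wz": 0,"jaw": -0.3}]'

```text
time: 35.65
tool_pos: [420.7, -360.8, 73.3]
tcp_rot: [-2.193, 1.571, 2.593]
contact_force: [0.6, 0.3, -1.2]
grip_width: 48.9
```

```bash
python3 - <<'E'
from h import *
goto([421,-360.4,73.5],-1.498)
E
```

```text
t 35.65 p [ 420.7 -360.8   73.3] jawyaw -1.498 joints [-0.85  0.56  1.63 -0.    0.95  0.65] F [ 0.6  0.3 -1.2] grip 48.9
tool axes
 [[-0.     0.997  0.073]
 [ 0.     0.073 -0.997]
 [-1.    -0.    -0.   ]]
shift cm (tool) [-0.02  0.03 -0.04] turn [-0. -0.  0.]
shift in goal axes [-0.02  0.03 -0.04]
```

Emit:
arm_command --plan '[{"tx": -0.3,"ty": 0,"tz": 0,"wx": 0,"wy": 0,"wz": 0,"jaw": -0.3},{"tx": -1,"ty": 0,"tz": 0,"wx": 0,"wy": 0,"wz": 0,"jaw": -0.3},{"tx": -2,"ty": 0,"tz": 0,"wx": 0,"wy": 0,"wz": 0,"jaw": -0.3},{"tx": -2.5,"ty": 0,"tz": 0,"wx": 0,"wy": 0,"wz": 0,"jaw": -0.3},{"tx": -2.5,"ty": 0,"tz": 0,"wx": 0,"wy": 0,"wz": 0,"jaw": -0.3},{"tx": -2.5,"ty": 0,"tz": 0,"wx": 0,"wy": 0,"wz": 0,"jaw": -0.3},{"tx": -1.5,"ty": 0,"tz": 0,"wx": 0,"wy": 0,"wz": 0,"jaw": -0.3},{"tx": -0.7,"ty": 0,"tz": 0,"wx": 0,"wy": 0,"wz": 0,"jaw": -0.3},{"tx": 0,"ty": 0,"tz": 0,"wx": 0,"wy": 0,"wz": 0,"jaw": -0.3},{"tx": 0,"ty": 0,"tz": 0,"wx": 0,"wy": 0,"wz": 0,"jaw": -0.3}]'

```text
time: 36.65
tool_pos: [420.5, -360.5, 202.7]
tcp_rot: [-2.471, 1.57, 2.314]
contact_force: [-0.7, 0.7, -1.3]
grip_width: 48.5
```

```bash
python3 - <<'E'
from h import *
goto([494,-98.8,205],-1.484)
crop(imaging.capture('wrist'),180,130,380,330,3,'pics/w17.png')
E
```

```text
t 36.65 p [ 420.5 -360.5  202.7] jawyaw -1.498 joints [-0.85  0.41  1.48 -0.    1.25  0.65] F [-0.7  0.7 -1.3] grip 48.5
tool axes
 [[-0.001  0.997  0.073]
 [ 0.001  0.073 -0.997]
 [-1.    -0.001 -0.001]]
shift cm (tool) [ -0.21   9.24 -25.57] turn [-0.014 -0.001  0.001]
shift in goal axes [ -0.23   9.6  -25.43]
```

View pics/w17.png

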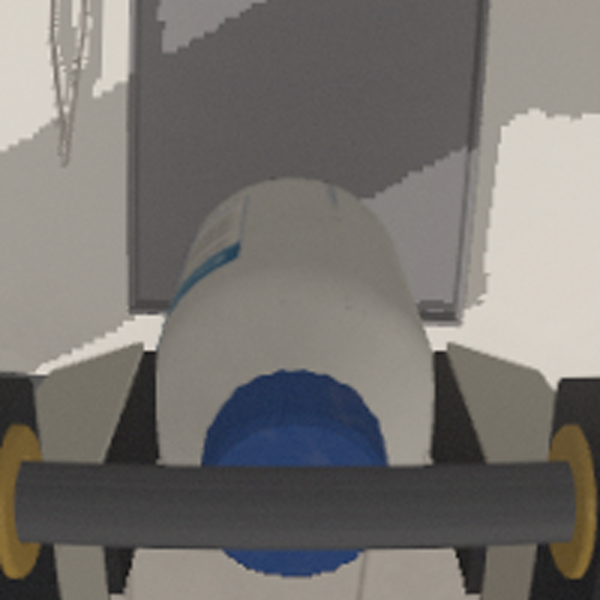

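Emit:
arm_command --plan '[{"tx": 0,"ty": 0.3,"tz": -1,"wx": 0,"wy": 0,"wz": 0,"jaw": -0.3},{"tx": 0,"ty": 0.8,"tz": -2,"wx": 0,"wy": 0,"wz": 0,"jaw": -0.3},{"tx": 0,"ty": 1,"tz": -2.8,"wx": 0,"wy": 0,"wz": 0,"jaw": -0.3},{"tx": 0,"ty": 1,"tz": -2.8,"wx": 0,"wy": 0,"wz": 0,"jaw": -0.3},{"tx": 0,"ty": 1,"tz": -2.8,"wx": 0,"wy": 0,"wz": 0,"jaw": -0.3},{"tx": 0,"ty": 1,"tz": -2.8,"wx": 0,"wy": 0,"wz": 0,"jaw": -0.3},{"tx": 0,"ty": 1,"tz": -2.8,"wx": 0,"wy": 0,"wz": 0,"jaw": -0.3},{"tx": 0,"ty": 1,"tz": -2.8,"wx": 0,"wy": 0,"wz": 0,"jaw": -0.3},{"tx": 0,"ty": 1,"tz": -2.8,"wx": 0,"wy": 0,"wz": 0,"jaw": -0.3},{"tx": 0,"ty": 0.8,"tz": -2,"wx": 0,"wy": 0,"wz": 0,"jaw": -0.3},{"tx": 0,"ty": 0.34,"tz": -0.97,"wx": 0,"wy": 0,"wz": 0,"jaw": -0.3},{"tx": 0,"ty": 0,"tz": 0,"wx": 0,"wy": 0,"wz": 0,"jaw": -0.3},{"tx": 0,"ty": 0,"tz": 0,"wx": 0,"wy": 0,"wz": 0,"jaw": -0.3},{"tx": 0,"ty": 0,"tz": 0,"wx": 0,"wy": 0,"wz": 0,"jaw": -0.3}]'

```text
time: 38.1
tool_pos: [494.1, -100.0, 203.2]
tcp_rot: [-0.911, 1.57, -2.41]
contact_force: [-0.7, 0.1, -2.4]
grip_width: 48.7
```

```bash
python3 - <<'E'
from h import *
goto([494,-98.8,83],-1.484)
E
```

```text
t 38.1 p [ 494.1 -100.   203.2] jawyaw -1.4991 joints [-0.35  0.32  1.61 -0.    1.21  1.15] F [-0.7  0.1 -2.4] grip 48.7
tool axes
 [[-0.     0.997  0.072]
 [-0.     0.072 -0.997]
 [-1.    -0.     0.   ]]
shift cm (tool) [ 1.202e+01  1.000e-02 -1.200e-01] turn [-0.015  0.     0.   ]
shift in goal axes [12.02  0.   -0.12]
```

Emit:
arm_command --plan '[{"tx": 1,"ty": 0,"tz": -0.1,"wx": 0,"wy": 0,"wz": 0,"jaw": -0.3},{"tx": 2,"ty": 0,"tz": 0,"wx": 0,"wy": 0,"wz": 0,"jaw": -0.3},{"tx": 2,"ty": 0,"tz": 0,"wx": 0,"wy": 0,"wz": 0,"jaw": -0.3},{"tx": 2,"ty": 0,"tz": 0,"wx": 0,"wy": 0,"wz": 0,"jaw": -0.3},{"tx": 2,"ty": 0,"tz": 0,"wx": 0,"wy": 0,"wz": 0,"jaw": -0.3},{"tx": 1.5,"ty": 0,"tz": 0,"wx": 0,"wy": 0,"wz": 0,"jaw": -0.3},{"tx": 1,"ty": 0,"tz": 0,"wx": 0,"wy": 0,"wz": 0,"jaw": -0.3},{"tx": 0.5,"ty": 0,"tz": 0,"wx": 0,"wy": 0,"wz": 0,"jaw": -0.3},{"tx": 0,"ty": 0,"tz": 0,"wx": 0,"wy": 0,"wz": 0,"jaw": -0.3},{"tx": 0,"ty": 0,"tz": 0,"wx": 0,"wy": 0,"wz": 0,"jaw": -0.3}]'

```text
time: 39.1
tool_pos: [494.6, -98.4, 83.8]
tcp_rot: [1.06, 1.57, -0.438]
contact_force: [0.0, 0.7, -1.5]
grip_width: 48.6
```

```bash
python3 - <<'E'
from h import *
goto([494,-98.8,76.3],-1.484)
E
```

```text
t 39.1 p [494.6 -98.4  83.8] jawyaw -1.4982 joints [-0.35  0.47  1.77 -0.    0.91  1.15] F [ 0.   0.7 -1.5] grip 48.6
tool axes
 [[ 0.001  0.997  0.073]
 [-0.     0.073 -0.997]
 [-1.     0.001  0.   ]]
shift cm (tool) [ 0.75 -0.07  0.04] turn [-0.014  0.001 -0.001]
shift in goal axes [ 0.75 -0.06  0.04]
```

Emit:
arm_command --plan '[{"tx": 0.3,"ty": 0,"tz": 0.04,"wx": 0,"wy": 0,"wz": 0,"jaw": -0.3},{"tx": 0.25,"ty": 0,"tz": 0,"wx": 0,"wy": 0,"wz": 0,"jaw": -0.3},{"tx": 0.2,"ty": 0,"tz": 0,"wx": 0,"wy": 0,"wz": 0,"jaw": -0.3},{"tx": 0,"ty": 0,"tz": 0,"wx": 0,"wy": 0,"wz": 0,"jaw": -0.3},{"tx": 0,"ty": 0,"tz": 0,"wx": 0,"wy": 0,"wz": 0,"jaw": -0.3}]'

```text
time: 39.6
tool_pos: [494.3, -98.3, 75.9]
tcp_rot: [2.855, 1.571, 1.357]
contact_force: [-0.4, 2.4, 1.8]
grip_width: 48.9
```

Emit:
arm_command --plan '[{"tx": -0.03,"ty": 0,"tz": 0,"wx": 0,"wy": 0,"wz": 0,"jaw": 0.2},{"tx": 0,"ty": 0,"tz": 0,"wx": 0,"wy": 0,"wz": 0,"jaw": 0.5},{"tx": 0,"ty": 0,"tz": 0,"wx": 0,"wy": 0,"wz": 0,"jaw": 1},{"tx": 0,"ty": 0,"tz": 0,"wx": 0,"wy": 0,"wz": 0,"jaw": 1},{"tx": 0,"ty": 0,"tz": 0,"wx": 0,"wy": 0,"wz": 0,"jaw": 1},{"tx": -1,"ty": 0,"tz": 0,"wx": 0,"wy": 0,"wz": 0,"jaw": 1},{"tx": -2,"ty": 0,"tz": 0,"wx": 0,"wy": 0,"wz": 0,"jaw": 1},{"tx": -3,"ty": 0,"tz": 0,"wx": 0,"wy": 0,"wz": 0,"jaw": 1},{"tx": -3,"ty": 0,"tz": 0,"wx": 0,"wy": 0,"wz": 0,"jaw": 1},{"tx": -3,"ty": 0,"tz": 0,"wx": 0,"wy": 0,"wz": 0,"jaw": 1},{"tx": -2,"ty": 0,"tz": 0,"wx": 0,"wy": 0,"wz": 0,"jaw": 1},{"tx": -0.5,"ty": 0,"tz": 0,"wx": 0,"wy": 0,"wz": 0,"jaw": 1},{"tx": 0,"ty": 0,"tz": 0,"wx": 0,"wy": 0,"wz": 0,"jaw": 1},{"tx": 0,"ty": 0,"tz": 0,"wx": 0,"wy": 0,"wz": 0,"jaw": 1}]'

```text
time: 41.0
tool_pos: [493.7, -98.3, 220.1]
tcp_rot: [-1.948, 1.569, 2.837]
contact_force: [-0.1, -0.2, -0.9]
grip_width: 91.7
```

```bash
python3 - <<'E'
from h import *
goto([519,-357.7,220],0.0889)
o,p,M=state();np.savez('pose18.npz',p=p,M=M)
im=imaging.capture('wrist'); crop(im,180,100,380,280,4,'pics/w18.png')
E
```

```text
t 41.0 p [493.7 -98.3 220.1] jawyaw -1.498 joints [-0.35  0.31  1.59 -0.    1.25  1.15] F [-0.1 -0.2 -0.9] grip 91.7
tool axes
 [[-0.002  0.997  0.073]
 [ 0.001  0.073 -0.997]
 [-1.    -0.002 -0.001]]
shift cm (tool) [-1.000e-02  6.400e-01  2.606e+01] turn [-1.587e+00 -2.000e-03  1.000e-03]
shift in goal axes [ 1.000e-02 -2.606e+01  2.200e-01]
```

View pics/w18.png

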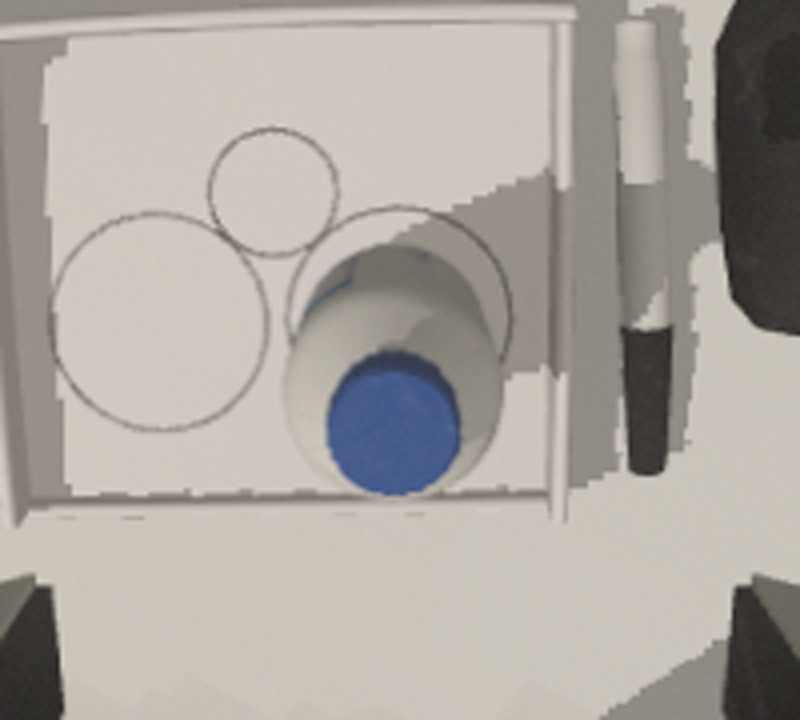

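```bash
python3 - <<'E'
from h import *
d=np.load('pose18.npz')
print(wback([[278.5,208.3],[220,180.5],[248.3,148]],[112,6,6],d['p'],d['M']).round(1))
E
```

```text
[[490.3 -99.  112. ]
 [488.6 -29.7   6. ]
 [529.2 -61.4   6. ]]
```

Emit:
arm_command --plan '[{"tx": 0,"ty": 0,"tz": 1,"wx": 0,"wy": 0,"wz": 0,"jaw": 1},{"tx": 0,"ty": 0,"tz": 2,"wx": 0,"wy": 0,"wz": 0,"jaw": 1},{"tx": 0,"ty": 0.1,"tz": 3,"wx": 0,"wy": 0,"wz": 0,"jaw": 1},{"tx": 0,"ty": 0.1,"tz": 3,"wx": 0,"wy": 0,"wz": 0,"jaw": 1},{"tx": 0,"ty": 0.1,"tz": 3,"wx": 0,"wy": 0,"wz": 0,"jaw": 1},{"tx": 0,"ty": 0.1,"tz": 3,"wx": 0,"wy": 0,"wz": 0,"jaw": 1},{"tx": 0,"ty": 0.1,"tz": 3,"wx": 0,"wy": 0,"wz": 0,"jaw": 1},{"tx": 0,"ty": 0.1,"tz": 3,"wx": 0,"wy": 0,"wz": 0,"jaw": 1},{"tx": 0,"ty": 0,"tz": 3,"wx": 0,"wy": 0,"wz": 0,"jaw": 1},{"tx": 0,"ty": 0,"tz": 1.5,"wx": 0,"wy": 0,"wz": 0,"jaw": 1},{"tx": 0,"ty": 0,"tz": 0.5,"wx": 0,"wy": 0,"wz": 0,"jaw": 1},{"tx": 0,"ty": 0,"tz": 0,"wx": 0,"wy": 0,"wz": 0,"jaw": 1}]'

```text
time: 42.25
tool_pos: [518.7, -358.0, 220.0]
tcp_rot: [-2.345, 1.569, 2.439]
contact_force: [0.1, 0.0, 0.2]
grip_width: 91.5
```

Emit:
arm_command --plan '[{"tx": 0,"ty": 0,"tz": 0,"wx": -0.067,"wy": 0,"wz": 0,"jaw": 1},{"tx": 0,"ty": 0,"tz": 0,"wx": -0.14,"wy": 0,"wz": 0,"jaw": 1},{"tx": 0,"ty": 0,"tz": 0,"wx": -0.14,"wy": 0,"wz": 0,"jaw": 1},{"tx": 0,"ty": 0,"tz": 0,"wx": -0.14,"wy": 0,"wz": 0,"jaw": 1},{"tx": 0,"ty": 0,"tz": 0,"wx": -0.14,"wy": 0,"wz": 0,"jaw": 1},{"tx": 0,"ty": 0,"tz": 0,"wx": -0.14,"wy": 0,"wz": 0,"jaw": 1},{"tx": 0,"ty": 0,"tz": 0,"wx": -0.14,"wy": 0,"wz": 0,"jaw": 1},{"tx": 0,"ty": 0,"tz": 0,"wx": -0.14,"wy": 0,"wz": 0,"jaw": 1},{"tx": 0,"ty": 0,"tz": 0,"wx": -0.14,"wy": 0,"wz": 0,"jaw": 1},{"tx": 0,"ty": 0,"tz": 0,"wx": -0.14,"wy": 0,"wz": 0,"jaw": 1},{"tx": 0,"ty": 0,"tz": 0,"wx": -0.14,"wy": 0,"wz": 0,"jaw": 1},{"tx": 0,"ty": 0,"tz": 0,"wx": -0.12,"wy": 0,"wz": 0,"jaw": 1},{"tx": 0,"ty": 0,"tz": 0,"wx": 0,"wy": 0,"wz": 0,"jaw": 1},{"tx": 0,"ty": 0,"tz": 0,"wx": 0,"wy": 0,"wz": 0,"jaw": 1},{"tx": 0,"ty": 0,"tz": 0,"wx": 0,"wy": 0,"wz": 0,"jaw": 1}]'

```text
time: 43.75
tool_pos: [519.3, -356.9, 221.2]
tcp_rot: [1.017, 1.571, 1.105]
contact_force: [-0.0, -0.4, 0.6]
grip_width: 91.6
```

```bash
python3 - <<'E'
from h import *
goto([518.8,-357.7,83],0.0889)
o,p,M=state();np.savez('pose19.npz',p=p,M=M)
im=imaging.capture('wrist'); cv2.imwrite('pics/w19.png',im)
E
```

```text
t 43.75 p [ 519.3 -356.9  221.2] jawyaw 0.0872 joints [-0.72  0.54  1.21  0.    1.39 -0.81] F [-0.  -0.4  0.6] grip 91.6
tool axes
 [[ 0.    -0.087  0.996]
 [ 0.     0.996  0.087]
 [-1.     0.     0.   ]]
shift cm (tool) [13.82 -0.08 -0.05] turn [-0.002  0.    -0.   ]
shift in goal axes [13.82 -0.07 -0.05]
```

View pics/w19.png

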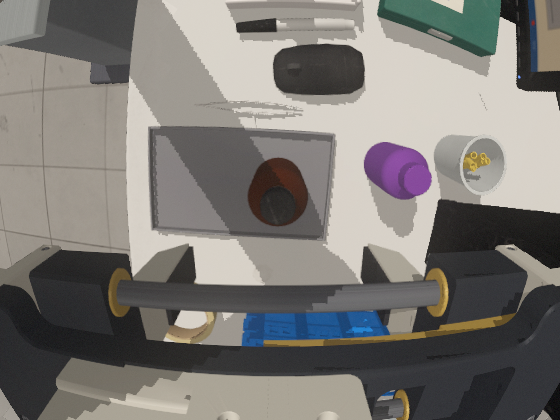

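Amber is aligned under the jaws, cap at (277,206). Descending.

Emit:
arm_command --plan '[{"tx": 1,"ty": -0.05,"tz": 0,"wx": 0,"wy": 0,"wz": 0,"jaw": 1},{"tx": 2,"ty": 0,"tz": 0,"wx": 0,"wy": 0,"wz": 0,"jaw": 1},{"tx": 2,"ty": 0,"tz": 0,"wx": 0,"wy": 0,"wz": 0,"jaw": 1},{"tx": 2,"ty": 0,"tz": 0,"wx": 0,"wy": 0,"wz": 0,"jaw": 1},{"tx": 2,"ty": 0,"tz": 0,"wx": 0,"wy": 0,"wz": 0,"jaw": 1},{"tx": 2,"ty": 0,"tz": 0,"wx": 0,"wy": 0,"wz": 0,"jaw": 1},{"tx": 1.5,"ty": 0,"tz": 0,"wx": 0,"wy": 0,"wz": 0,"jaw": 1},{"tx": 0.8,"ty": 0,"tz": 0,"wx": 0,"wy": 0,"wz": 0,"jaw": 1},{"tx": 0.3,"ty": 0,"tz": 0,"wx": 0,"wy": 0,"wz": 0,"jaw": 1},{"tx": 0,"ty": 0,"tz": 0,"wx": 0,"wy": 0,"wz": 0,"jaw": 1},{"tx": 0,"ty": 0,"tz": 0,"wx": 0,"wy": 0,"wz": 0,"jaw": 1}]'

```text
time: 44.9
tool_pos: [519.6, -358.2, 85.9]
tcp_rot: [-0.854, 1.569, -0.765]
contact_force: [0.5, -0.1, 0.4]
grip_width: 92.0
```

```bash
python3 - <<'E'
from h import *
goto([518.8,-357.7,83],0.0889)
E
```

```text
t 44.9 p [ 519.6 -358.2   85.9] jawyaw 0.0889 joints [-0.72  0.66  1.39 -0.    1.09 -0.81] F [ 0.5 -0.1  0.4] grip 92.0
tool axes
 [[ 0.001 -0.089  0.996]
 [-0.001  0.996  0.089]
 [-1.    -0.001  0.001]]
shift cm (tool) [ 0.29  0.06 -0.08] turn [-0.     0.001  0.001]
shift in goal axes [ 0.29  0.06 -0.08]
```

Emit:
arm_command --plan '[{"tx": 0.28,"ty": 0.05,"tz": -0.05,"wx": 0,"wy": 0,"wz": 0,"jaw": 1},{"tx": 0,"ty": 0,"tz": 0,"wx": 0,"wy": 0,"wz": 0,"jaw": 0.5},{"tx": 0,"ty": 0,"tz": 0,"wx": 0,"wy": 0,"wz": 0,"jaw": 0.4},{"tx": 0,"ty": 0,"tz": 0,"wx": 0,"wy": 0,"wz": 0,"jaw": 0.35},{"tx": 0,"ty": 0,"tz": 0,"wx": 0,"wy": 0,"wz": 0,"jaw": 0.3},{"tx": 0,"ty": 0,"tz": 0,"wx": 0,"wy": 0,"wz": 0,"jaw": 0.2},{"tx": 0,"ty": 0,"tz": 0,"wx": 0,"wy": 0,"wz": 0,"jaw": 0},{"tx": 0,"ty": 0,"tz": 0,"wx": 0,"wy": 0,"wz": 0,"jaw": -0.2},{"tx": 0,"ty": 0,"tz": 0,"wx": 0,"wy": 0,"wz": 0,"jaw": -0.2},{"tx": 0,"ty": 0,"tz": 0,"wx": 0,"wy": 0,"wz": 0,"jaw": -0.2}]'

```text
time: 45.9
tool_pos: [518.6, -357.3, 82.1]
tcp_rot: [2.384, 1.57, 2.473]
contact_force: [0.6, 0.5, -1.8]
grip_width: 51.0
```

Emit:
arm_command --plan '[{"tx": -0.3,"ty": 0,"tz": 0,"wx": 0,"wy": 0,"wz": 0,"jaw": -0.2},{"tx": -1,"ty": 0,"tz": 0,"wx": 0,"wy": 0,"wz": 0,"jaw": -0.2},{"tx": -2,"ty": 0,"tz": 0,"wx": 0,"wy": 0,"wz": 0,"jaw": -0.2},{"tx": -2.5,"ty": 0,"tz": 0,"wx": 0,"wy": 0,"wz": 0,"jaw": -0.2},{"tx": -2.5,"ty": 0,"tz": 0,"wx": 0,"wy": 0,"wz": 0,"jaw": -0.2},{"tx": -2.5,"ty": 0,"tz": 0,"wx": 0,"wy": 0,"wz": 0,"jaw": -0.2},{"tx": -2,"ty": 0,"tz": 0,"wx": 0,"wy": 0,"wz": 0,"jaw": -0.2},{"tx": -1,"ty": 0,"tz": 0,"wx": 0,"wy": 0,"wz": 0,"jaw": -0.2},{"tx": 0,"ty": 0,"tz": 0,"wx": 0,"wy": 0,"wz": 0,"jaw": -0.2},{"tx": 0,"ty": 0,"tz": 0,"wx": 0,"wy": 0,"wz": 0,"jaw": -0.2}]'

```text
time: 46.9
tool_pos: [518.4, -357.2, 219.6]
tcp_rot: [2.391, 1.57, 2.48]
contact_force: [0.4, 0.3, -2.8]
grip_width: 51.5
```

```bash
python3 - <<'E'
from h import *
goto([488.9,-26.8,220],0.0889)
crop(imaging.capture('wrist'),180,130,380,330,3,'pics/w20.png')
E
```

```text
t 46.9 p [ 518.4 -357.2  219.6] jawyaw 0.089 joints [-0.72  0.54  1.22 -0.    1.39 -0.81] F [ 0.4  0.3 -2.8] grip 51.5
tool axes
 [[-0.001 -0.089  0.996]
 [ 0.001  0.996  0.089]
 [-1.     0.001 -0.001]]
shift cm (tool) [-1.000e-02  3.317e+01  0.000e+00] turn [ 0.    -0.001 -0.001]
shift in goal axes [-0.04 33.17 -0.  ]
```

View pics/w20.png

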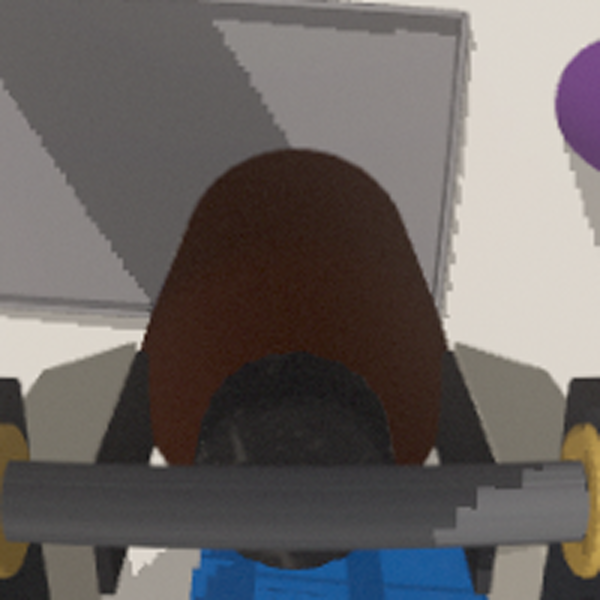

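Emit:
arm_command --plan '[{"tx": 0,"ty": 1,"tz": 0,"wx": 0,"wy": 0,"wz": 0,"jaw": -0.2},{"tx": 0,"ty": 2,"tz": 0,"wx": 0,"wy": 0,"wz": 0,"jaw": -0.2},{"tx": 0,"ty": 3,"tz": 0,"wx": 0,"wy": 0,"wz": 0,"jaw": -0.2},{"tx": 0,"ty": 3,"tz": 0,"wx": 0,"wy": 0,"wz": 0,"jaw": -0.2},{"tx": 0,"ty": 3,"tz": 0,"wx": 0,"wy": 0,"wz": 0,"jaw": -0.2},{"tx": 0,"ty": 3,"tz": 0,"wx": 0,"wy": 0,"wz": 0,"jaw": -0.2},{"tx": 0,"ty": 3,"tz": 0,"wx": 0,"wy": 0,"wz": 0,"jaw": -0.2},{"tx": 0,"ty": 3,"tz": 0,"wx": 0,"wy": 0,"wz": 0,"jaw": -0.2},{"tx": 0,"ty": 3,"tz": 0,"wx": 0,"wy": 0,"wz": 0,"jaw": -0.2},{"tx": 0,"ty": 3,"tz": 0,"wx": 0,"wy": 0,"wz": 0,"jaw": -0.2},{"tx": 0,"ty": 3,"tz": 0,"wx": 0,"wy": 0,"wz": 0,"jaw": -0.2},{"tx": 0,"ty": 2,"tz": 0,"wx": 0,"wy": 0,"wz": 0,"jaw": -0.2},{"tx": 0,"ty": 1.17,"tz": 0,"wx": 0,"wy": 0,"wz": 0,"jaw": -0.2},{"tx": 0,"ty": 0,"tz": 0,"wx": 0,"wy": 0,"wz": 0,"jaw": -0.2},{"tx": 0,"ty": 0,"tz": 0,"wx": 0,"wy": 0,"wz": 0,"jaw": -0.2},{"tx": 0,"ty": 0,"tz": 0,"wx": 0,"wy": 0,"wz": 0,"jaw": -0.2}]'

```text
time: 48.55
tool_pos: [489.3, -27.9, 220.1]
tcp_rot: [-2.031, 1.57, -1.943]
contact_force: [0.0, 0.5, -2.0]
grip_width: 51.3
```

```bash
python3 - <<'E'
from h import *
goto([488.9,-26.8,92],0.0889)
E
```

```text
t 48.55 p [489.3 -27.9 220.1] jawyaw 0.0881 joints [-0.21  0.28  1.62 -0.    1.24 -0.3 ] F [ 0.   0.5 -2. ] grip 51.3
tool axes
 [[-0.    -0.088  0.996]
 [-0.     0.996  0.088]
 [-1.    -0.    -0.   ]]
shift cm (tool) [12.81  0.12 -0.03] turn [-0.001 -0.     0.   ]
shift in goal axes [12.81  0.11 -0.03]
```

Emit:
arm_command --plan '[{"tx": 1,"ty": 0,"tz": 0,"wx": 0,"wy": 0,"wz": 0,"jaw": -0.2},{"tx": 2,"ty": 0,"tz": 0,"wx": 0,"wy": 0,"wz": 0,"jaw": -0.2},{"tx": 2,"ty": 0,"tz": 0,"wx": 0,"wy": 0,"wz": 0,"jaw": -0.2},{"tx": 2,"ty": 0,"tz": 0,"wx": 0,"wy": 0,"wz": 0,"jaw": -0.2},{"tx": 2,"ty": 0,"tz": 0,"wx": 0,"wy": 0,"wz": 0,"jaw": -0.2},{"tx": 2,"ty": 0,"tz": 0,"wx": 0,"wy": 0,"wz": 0,"jaw": -0.2},{"tx": 1.2,"ty": 0,"tz": 0,"wx": 0,"wy": 0,"wz": 0,"jaw": -0.2},{"tx": 0.6,"ty": 0,"tz": 0,"wx": 0,"wy": 0,"wz": 0,"jaw": -0.2},{"tx": 0,"ty": 0,"tz": 0,"wx": 0,"wy": 0,"wz": 0,"jaw": -0.2},{"tx": 0,"ty": 0,"tz": 0,"wx": 0,"wy": 0,"wz": 0,"jaw": -0.2},{"tx": 0,"ty": 0,"tz": 0,"wx": 0,"wy": 0,"wz": 0,"jaw": -0.2}]'

```text
time: 49.65
tool_pos: [489.7, -27.2, 93.0]
tcp_rot: [-0.365, 1.569, -0.276]
contact_force: [-0.3, 0.8, -1.8]
grip_width: 51.4
```

```bash
python3 - <<'E'
from h import *
goto([488.9,-26.8,85.1],0.0889)
E
```

```text
t 49.65 p [489.7 -27.2  93. ] jawyaw 0.0889 joints [-0.21  0.43  1.8  -0.    0.91 -0.3 ] F [-0.3  0.8 -1.8] grip 51.4
tool axes
 [[ 0.001 -0.089  0.996]
 [-0.     0.996  0.089]
 [-1.    -0.001  0.001]]
shift cm (tool) [ 0.79  0.05 -0.08] turn [-0.     0.001  0.001]
shift in goal axes [ 0.79  0.05 -0.08]
```

Emit:
arm_command --plan '[{"tx": 0.35,"ty": 0.04,"tz": -0.05,"wx": 0,"wy": 0,"wz": 0,"jaw": -0.2},{"tx": 0.25,"ty": 0,"tz": 0,"wx": 0,"wy": 0,"wz": 0,"jaw": -0.2},{"tx": 0.2,"ty": 0,"tz": 0,"wx": 0,"wy": 0,"wz": 0,"jaw": -0.2},{"tx": 0,"ty": 0,"tz": 0,"wx": 0,"wy": 0,"wz": 0,"jaw": -0.2},{"tx": 0,"ty": 0,"tz": 0,"wx": 0,"wy": 0,"wz": 0,"jaw": -0.2}]'

```text
time: 50.15
tool_pos: [488.7, -26.5, 84.8]
tcp_rot: [-0.014, 1.57, 0.075]
contact_force: [-2.3, 1.4, 5.6]
grip_width: 51.2
```

Contact with the floor, about 8 N net. Releasing and lifting.

Emit:
arm_command --plan '[{"tx": -0.05,"ty": 0,"tz": 0,"wx": 0,"wy": 0,"wz": 0,"jaw": 0.2},{"tx": 0,"ty": 0,"tz": 0,"wx": 0,"wy": 0,"wz": 0,"jaw": 0.5},{"tx": 0,"ty": 0,"tz": 0,"wx": 0,"wy": 0,"wz": 0,"jaw": 1},{"tx": 0,"ty": 0,"tz": 0,"wx": 0,"wy": 0,"wz": 0,"jaw": 1},{"tx": 0,"ty": 0,"tz": 0,"wx": 0,"wy": 0,"wz": 0,"jaw": 1},{"tx": -1,"ty": 0,"tz": 0,"wx": 0,"wy": 0,"wz": 0,"jaw": 1},{"tx": -2,"ty": 0,"tz": 0,"wx": 0,"wy": 0,"wz": 0,"jaw": 1},{"tx": -3,"ty": 0,"tz": 0,"wx": 0,"wy": 0,"wz": 0,"jaw": 1},{"tx": -3,"ty": 0,"tz": 0,"wx": 0,"wy": 0,"wz": 0,"jaw": 1},{"tx": -4,"ty": -1,"tz": 0,"wx": 0,"wy": 0,"wz": 0,"jaw": 1},{"tx": -4,"ty": -1.3,"tz": 0.2,"wx": 0,"wy": 0,"wz": 0,"jaw": 1},{"tx": -4,"ty": -1.4,"tz": 0.2,"wx": 0,"wy": 0,"wz": 0,"jaw": 1},{"tx": -0.5,"ty": 0,"tz": 0,"wx": 0,"wy": 0,"wz": 0,"jaw": 1},{"tx": 0,"ty": 0,"tz": 0,"wx": 0,"wy": 0,"wz": 0,"jaw": 1},{"tx": 0,"ty": 0,"tz": 0,"wx": 0,"wy": 0,"wz": 0,"jaw": 1}]'

```text
time: 51.65
tool_pos: [495.2, -62.7, 298.9]
tcp_rot: [2.745, 1.569, 2.835]
contact_force: [-1.1, 0.9, 0.0]
grip_width: 91.7
```

```bash
python3 - <<'E'
from h import *
goto([496.5,-63.6,299.7],0.0889)
o,p,M=state();np.savez('pose21.npz',p=p,M=M)
im=imaging.capture('wrist'); cv2.imwrite('pics/w21.png',im); crop(im,225,105,355,240,4.4,'pics/w21c.png')
cv2.imwrite('pics/s21.png',imaging.capture('scene')); t=imaging.capture('top'); crop(t,235,190,335,270,8,'pics/t21.png')
E
```

```text
t 51.65 p [495.2 -62.7 298.9] jawyaw 0.0891 joints [-0.28  0.25  1.45  0.    1.45 -0.37] F [-1.1  0.9  0. ] grip 91.7
tool axes
 [[-0.002 -0.089  0.996]
 [ 0.001  0.996  0.089]
 [-1.     0.001 -0.002]]
shift cm (tool) [-0.08 -0.1   0.12] turn [ 0.    -0.002 -0.001]
shift in goal axes [-0.08 -0.1   0.12]
```

View pics/w21c.png

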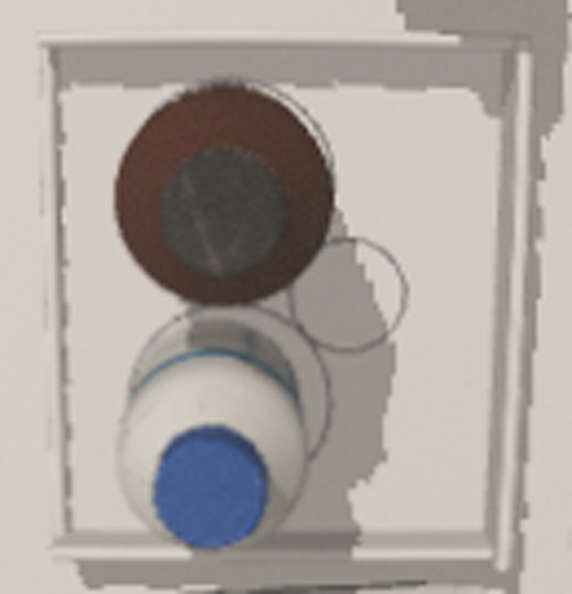

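View pics/s21.png

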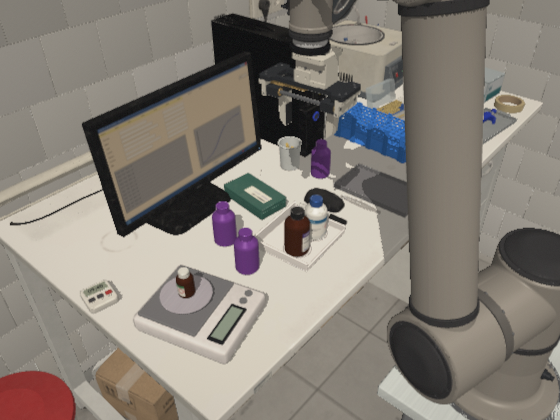

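View pics/t21.png

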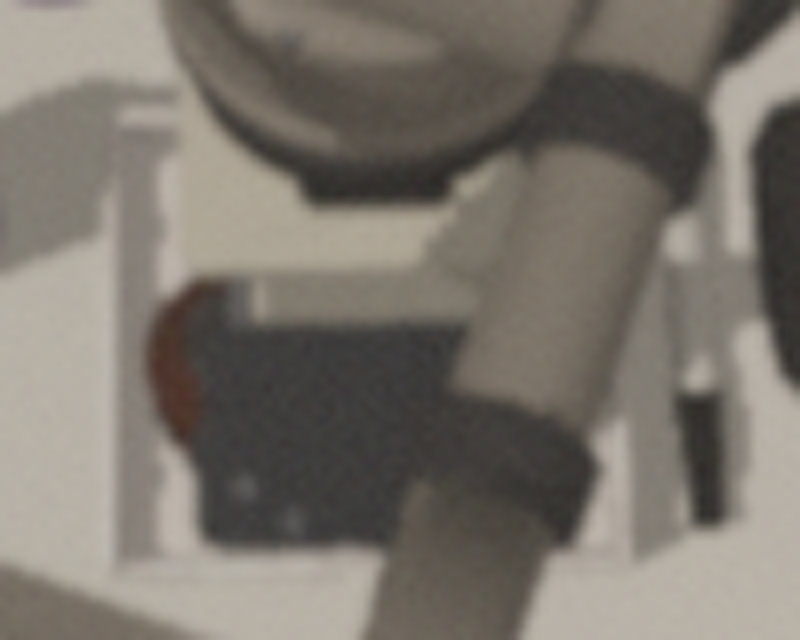

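```bash
python3 - <<'E'
from h import *
d=np.load('pose21.npz'); q=np.array([[222,210],[210,488]])/4.4+[225,105]
print(wback(q,[122,112],d['p'],d['M']).round(1))
im=cv2.imread('pics/s21.png')
crop(im,155,180,355,330,4,'pics/s21c.png')
print(readout.get_obs()['contact_force'])
E
```

```text
[[487.3 -24.5 122. ]
 [490.5 -96.4 112. ]]
[-0.0080192  -0.44258658 -0.94016912]
```

View pics/s21c.png

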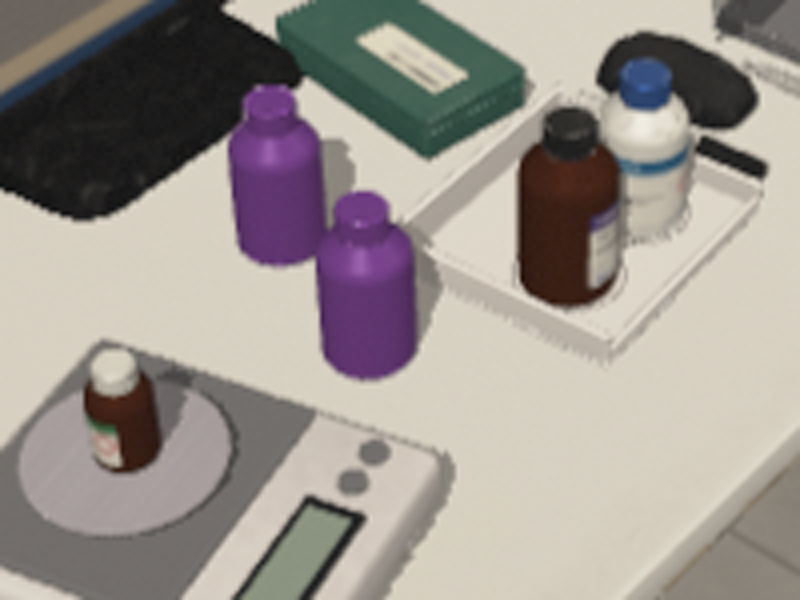

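All three bottles are upright and released. Compared with the first wrist view, amber is about 2 mm and white about 4 mm from where it started, against a limit of 13 mm. Handing in.

```bash
python3 -c "
from plant import bot
print(bot.close_job())"
```

```text
the job is handed in; nothing more can be done
None
```

The job is done and handed in at about 52 s of the 138 s allowed; the interface gives no verdict. I moved amber and then white to the side tray, stood the small bottle on the balance pan, and put white and then amber back on their starting spots.

**Last checks**
- **Small bottle:** it stands upright on the pan, about 0.5 mm from the centre as measured right after it was released. The final scene view still shows it standing there.
- **Tall bottles:** measured from nearly the same wrist pose as at the start, amber is about 2 mm and white about 4 mm from its starting spot; the limit is 13 mm. Both are upright and released, and the arm is clear at 299 mm.

**What disagreed**
- **Scene camera:** its positions were 3 to 10 mm off those of the top and wrist cameras, so I relied on the wrist camera and the robot's own pose.
- **Finger opening:** it read 2 to 7 mm less than the bottle diameters while gripping, although all three bottles were held firmly.
- **Top camera:** the arm blocked its view in the final check, so it could not confirm the tall bottles.

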